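Clamp a roller blank in V-blocks, crisscross in two passes

TASK

Lay the wooden roller blank in the two V cradles of the steel fixture, centred endways, and let go. Then clamp it with the four straps, turning them clockwise in crisscross order (one diagonal pair, then the other) over two passes: in the first pass turn each strap only halfway, until it slants in towards the roller at about 45 degrees; in the second turn each on to its stop, square across the roller. Leave the other things on the bench where they are.

Things in the scene. Friction and masses are not known exactly. Their poses are not given: they have to be found in the camera images.
- roller: the workpiece: a plain pale wooden roller blank (cylinder), 50 mm diameter, 150 mm long, 0.24 kg, lying on the bench; origin at its middle, on its axis (25 mm above the bench as it lies); its x axis is the roller's axis. It can roll if pushed sideways.
- fixture: steel V-block fixture fixed on the bench: base plate 150 x 164 x 12 mm, origin at the centre of its underside, z up, x along the V groove. Two grey 90-degree V cradles, each 24 mm long (x), 78 mm wide (y), at x = +-52 mm, tops 46 mm above the bench; between them (|x| < 40 mm) it is open down to the plate. Four posts, 14 mm thick, at x = +-52, y = +-58 mm carry the clamp straps.
- seat (a point): where the middle of the roller comes to lie when it is bedded in both Vs and centred endways: 51.4 mm above the bench over the middle of the fixture; axes as the fixture's
- pivot_a (a point): strap A (diagonal to C), on the post at x = -52, y = +58 mm of the fixture: dark steel bar 16 mm wide, from 80 to 96 mm above the bench (6 mm nut on top), turning about the post. This point: on the turning axis, mid bar, 88 mm up; its x axis points to the nose. Nose end 51 mm from the axis, with a round button below that bears on the roller; tail 19 mm. Grip it across its width at the post.
- pivot_b (a point): strap B (diagonal to D), on the post at x = +52, y = +58 mm of the fixture: dark steel bar 16 mm wide, from 80 to 96 mm above the bench (6 mm nut on top), turning about the post. This point: on the turning axis, mid bar, 88 mm up; its x axis points to the nose. Nose end 51 mm from the axis, with a round button below that bears on the roller; tail 19 mm. Grip it across its width at the post.
- pivot_c (a point): strap C (diagonal to A), on the post at x = +52, y = -58 mm of the fixture: dark steel bar 16 mm wide, from 80 to 96 mm above the bench (6 mm nut on top), turning about the post. This point: on the turning axis, mid bar, 88 mm up; its x axis points to the nose. Nose end 51 mm from the axis, with a round button below that bears on the roller; tail 19 mm. Grip it across its width at the post.
- pivot_d (a point): strap D (diagonal to B), on the post at x = -52, y = -58 mm of the fixture: dark steel bar 16 mm wide, from 80 to 96 mm above the bench (6 mm nut on top), turning about the post. This point: on the turning axis, mid bar, 88 mm up; its x axis points to the nose. Nose end 51 mm from the axis, with a round button below that bears on the roller; tail 19 mm. Grip it across its width at the post.
- strap_a (a joint): turn of strap A in rad, growing clockwise seen from above (tightening): 0 nose straight away from the roller (loose stop; starts at 1.1 to 1.35, nose roughly along the groove but slanting outward), 1.57 nose parallel to the V groove, 2.2 to 2.36 (1.75 to 2.65 will do) nose slanting in towards the roller: end of the first pass, 3.14 nose square across the roller (tight stop). Turns about stiffly (some 0.2 N m) and stays where it is left.
- strap_b (a joint): turn of strap B in rad, growing clockwise seen from above (tightening): 0 nose straight away from the roller (loose stop; starts at 1.1 to 1.35, nose roughly along the groove but slanting outward), 1.57 nose parallel to the V groove, 2.2 to 2.36 (1.75 to 2.65 will do) nose slanting in towards the roller: end of the first pass, 3.14 nose square across the roller (tight stop). Turns about stiffly (some 0.2 N m) and stays where it is left.
- strap_c (a joint): turn of strap C in rad, growing clockwise seen from above (tightening): 0 nose straight away from the roller (loose stop; starts at 1.1 to 1.35, nose roughly along the groove but slanting outward), 1.57 nose parallel to the V groove, 2.2 to 2.36 (1.75 to 2.65 will do) nose slanting in towards the roller: end of the first pass, 3.14 nose square across the roller (tight stop). Turns about stiffly (some 0.2 N m) and stays where it is left.
- strap_d (a joint): turn of strap D in rad, growing clockwise seen from above (tightening): 0 nose straight away from the roller (loose stop; starts at 1.1 to 1.35, nose roughly along the groove but slanting outward), 1.57 nose parallel to the V groove, 2.2 to 2.36 (1.75 to 2.65 will do) nose slanting in towards the roller: end of the first pass, 3.14 nose square across the roller (tight stop). Turns about stiffly (some 0.2 N m) and stays where it is left.
- tiles: bystander: stack of small test tiles, 47 x 65 x 28 mm, loose; origin under its middle
- paddle: bystander: flat walnut paddle, 43 x 212 x 10 mm, loose; origin under its middle

How it is judged (in metres and radians):
On the way, in this order (a step that is already met when the one before it is completed fails the run):
1. the roller lies in both Vs, centred endways, let go, with all four straps still loose (x of roller in the frame of seat between -0.015 and 0.015 m and y of roller in the frame of seat between -0.004 and 0.004 m and z of roller in the frame of seat between -0.004 and 0.004 m and angle between the x axis of roller and the x axis of fixture, either way round below 0.05 rad and contact force between the fingers and roller below 0.5 N and linear speed of roller below 0.02 m/s and value of joint each of strap_a, strap_b, strap_c, strap_d below 1.55 rad), for 0.2 s.
2. first pass: one diagonal pair of straps has been turned halfway, the other pair is still loose (((value of joint strap_a between 1.75 and 2.65 rad and value of joint strap_c between 1.75 and 2.65 rad and value of joint each of strap_b, strap_d below 1.55 rad) or (value of joint strap_b between 1.75 and 2.65 rad and value of joint strap_d between 1.75 and 2.65 rad and value of joint each of strap_a, strap_c below 1.55 rad))), for 0.1 s.
3. first pass done: all four straps are turned halfway (value of joint strap_a between 1.75 and 2.65 rad and value of joint strap_b between 1.75 and 2.65 rad and value of joint strap_c between 1.75 and 2.65 rad and value of joint strap_d between 1.75 and 2.65 rad), for 0.1 s.
4. second pass: one diagonal pair is square across the roller, the other pair is still halfway (((value of joint each of strap_a, strap_c above 2.85 rad and value of joint strap_b between 1.75 and 2.65 rad and value of joint strap_d between 1.75 and 2.65 rad) or (value of joint each of strap_b, strap_d above 2.85 rad and value of joint strap_a between 1.75 and 2.65 rad and value of joint strap_c between 1.75 and 2.65 rad))), for 0.1 s.
At the end, for the whole second after the job is handed in: all four straps lie across the roller (2.85 rad or more; stop at 3.14); the roller rests in both Vs, let go: axis within 4 mm sideways and in height, within 15 mm of the middle endways, in line within 0.05 rad. On the way, loose is under 1.55 rad, halfway 1.75 to 2.65 (value of joint each of strap_a, strap_b, strap_c, strap_d above 2.85 rad and x of roller in the frame of seat between -0.015 and 0.015 m and y of roller in the frame of seat between -0.004 and 0.004 m and z of roller in the frame of seat between -0.004 and 0.004 m and angle between the x axis of roller and the x axis of fixture, either way round below 0.05 rad and contact force between the fingers and roller below 0.5 N and linear speed of roller below 0.02 m/s); the robot touches nothing.
It fails at once if a bystander (tiles, paddle) is shifted by more than 25 mm (distance of any of tiles, paddle from where it was at the start of the episode above 0.025 m).
It also fails if it takes over 72 s, if anything falls off the work surface, if the arm or the gripper's body presses on something with over 40 N, if the wrist force passes 120 N, or if a joint passes its speed limit or range.

ROBOT

A 6-joint arm with a two-finger parallel gripper is mounted at the origin on the work surface; the furniture and walls round the work are solid. World frame = base frame: x ahead of the robot, y to its left, z up, the work surface at z = 0. Lengths are in m, angles in degrees, forces in N, time in s.
With the tool pointing down it reaches from about 0.35 to 0.875 m from the base axis. Payload 4.2 kg.
Tool frame: the origin (TCP) lies between the finger pads; the fingertips stand 17 mm ahead of it and the grasp point (between the pads) lies 2 mm behind it; z points along the fingers, y is the direction in which the jaws open and shut (so a half turn about z gives the same grasp; the last joint's range is limited). The gripper opens to 87 mm and grips with 3 to 60 N. Pads are 19 mm wide; open, the fingers measure 117 mm over their backs; the gripper's body (75 mm by 190 mm) begins 51 mm behind the grasp point.
Start: joints at [-49.985, 22.042, 0.453, 0, -68.411, -14.817], TCP at [0.266, -0.565, 0.24] pointing down, gripper open.
Joint ranges: [-179.83, 179.83], [-69.29, 118.12], [-61.27, 80.66], [-181.25, 117.63], [-171.15, -9.14], [-177.46, 177.46]. Speed limits (degrees/s): [159.86, 159.86, 180, 180, 180, 180].

INTERFACE

Orientations are given as a 3x3 rotation matrix whose columns are the frame's x, y, z axes.
In Python, from station import r gives the robot as it stands.
- The arm moves only by the shell command python3 -m creep 'ROWS'. ROWS is JSON, a list of rows, each a list of 7 numbers: the opening, from 0 (shut) to 1 (fully open), then the shift along the tool's x, y, z scaled (see below), then the turn, a rotation vector about the tool's x, y, z scaled (see below). A call has 1 to 5 rows; each row is the pose to reach, as a shift and turn from the pose measured when the call began, along the tool's axes at that moment, turning the shorter way round; what a row does not reach only later rows make up. The controller multiplies each number of a shift by 300 mm and each number of a turn by 180 degrees. A row lasts 1/12 s, in which the tool goes at most 41.7 mm and 7.16 degrees, less where a joint would pass 70% of its speed; a pose out of reach is approached as far as the arm can. A call with a number of a shift or a turn outside -1 to 1 is refused whole. A call with a gripper value outside its range is refused whole. The fingers move at their own pace and stop on an object; the grip force is fixed at half the most. Time passes only in rows, so rows that repeat a pose let the fingers close. It gives the time, the measured TCP pose, the force and the opening at its end, in the units of the state.
- r.sense(): the state, without advancing time (a new reading comes with each control period).
- r.capture(name): name is "side" or "top" or "wrist"; returns the picture (420x560x3 uint8, blue, green, red); there is no depth.
- r.camera_model(name): a dict with "mtx" (3x3 intrinsics, pixels), "dist" ([k1, k2, p1, p2, k3] as OpenCV has them; the pictures are not rectified), "R" (3x3) and "t" (3): a world point X has camera coordinates R X + t; the wrist camera has in their place "mount" (4x4, takes a point from camera to tool coordinates, whose origin is the TCP and whose axes are the flange's). Camera axes: x right, y down, z forward; pixel columns grow to the right and rows downward; lengths in m; the calibration is good to about 2 mm. A picture is of the moment at which its call begins: read the wrist's pose just before it. camera_model takes no time and is no camera call.
- r.finish_job(): hands the job in, once; it reports no verdict.
Trained networks look in the newest picture that a camera, given by its name, has taken for a name from the list of things; names that differ only in an ending like _2 or _b are one class to them, and where a whole thing is asked for, a point or a joint stands for the part that bears it (a point fixed in the world has none). Each returns a list of dicts, best first, with "score" (0 to 1); they miss things now and then, are a little off and sometimes report something else, mostly with a low value. They report only what shows in the picture. A call takes as long as a camera call.
- r.recognise(camera, target): "rect" ([left, top, right, bottom] as shares, 0 to 1, of the picture: columns of its width, rows of its height, round what is visible of it).
- r.outline_of(camera, target): "pixels" (420x560 bool, what is visible of it) and "rect" ([left, top, right, bottom] as shares, 0 to 1, of the picture: columns of its width, rows of its height, round what is visible of it).
The state is a dict: "time_s": time; "joints": joint angles; "joint_velocities": joint speeds; "effort": joint torques, N m; "tcp_pos": TCP position; "ee_rot": TCP orientation; "wrist_force": force on the tool from outside, world axes, zero at the start; "moment": the same for the moment, N m; "gripper_width": opening from 0.0 (shut) to 1.0 (fully open).
Only numpy, scipy, OpenCV 4.12 (cv2) and the standard library are available. Lean on these libraries where they do the work, as an engineer would, in place of code of your own. Each camera call takes 0.05 s, during which the arm holds its last target.

## Working session

There is one attempt and no reset: what is moved stays moved. The work goes in short steps, Python scripts to look and compute and a shell command to move; the robot and the scene stay as the last step left them, time stands still between calls to the robot, and variables do not carry over. Pictures are saved under pics/ and viewed, and the job is handed in when it is done.

```bash
ls; mkdir -p pics
python3 - <<'E'
from station import r
import cv2
print(r.sense())
for n in ['top','side','wrist']:
    cv2.imwrite(f'pics/{n}0.png',r.capture(n)); m=r.camera_model(n)
    print(n,{k:(v.tolist() if hasattr(v,'tolist') else v) for k,v in m.items()})
E
```

```text
pics
{'time_s': 0.0, 'joints': array([-4.99841112e+01,  2.20892827e+01,  3.80259229e-01, -2.89033265e-02,
       -6.84131440e+01, -1.48174352e+01]), 'joint_velocities': array([ 0.01367414, -0.03456551,  0.07513264,  0.02411959, -0.02550896,
       -0.00380405]), 'effort': array([-1.23021793e-03, -3.90670180e+01,  1.87403458e+01,  4.22008663e+00,
        1.09377541e-02, -1.91167092e-04]), 'tcp_pos': array([ 0.26587695, -0.56499277,  0.23847866]), 'ee_rot': array([[-9.04917713e-01, -4.25585372e-01, -1.01174117e-03],
       [-4.25586564e-01,  9.04915650e-01,  1.93457892e-03],
       [ 9.22119313e-05,  2.18121819e-03, -9.99997617e-01]]), 'wrist_force': array([ 0.60136378, -0.25922588,  0.53509626]), 'moment': array([-0.01441514,  0.01690849,  0.00965621]), 'gripper_width': 0.9960766495581465}
top {'mtx': [[453.72646319951133, 0.0, 284.87637644538887], [0.0, 453.72646319951133, 212.86199834490503], [0.0, 0.0, 1.0]], 'dist': [-0.13270068930045134, 0.0, 0.0, 0.0, 0.0], 'R': [[-0.002158791263600407, -0.9999935552138224, -0.002868649699752227], [-0.995894880340087, 0.0024095151983383294, -0.0
[... 378 characters left out ...]
0.010114416118663039], [0.48117226062463875, -0.24132146447812172, -0.8427557216581263], [-0.744766051651717, 0.39454155181430856, -0.538201163320063]], 't': [-0.1700871671417823, -0.13991353776986096, 1.2931182412069677]}
wrist {'mtx': [[346.720386447129, 0.0, 282.1014689879759], [0.0, 346.720386447129, 210.0751737914458], [0.0, 0.0, 1.0]], 'dist': [-0.06805951184063362, 0.0, 0.0, 0.0, 0.0], 'mount': [[-8.431090806514428e-05, -0.964285824144749, -0.26486381830131617, 0.07175351321812622], [0.9999999673504141, -1.7407300447270457e-05, -0.000254943437301681, -0.0005177556718199972], [0.00024122777848595333, -0.26486383114813494, 0.9642857941288415, -0.1457352958829863], [0.0, 0.0, 0.0, 1.0]]}
```

View pics/top0.png

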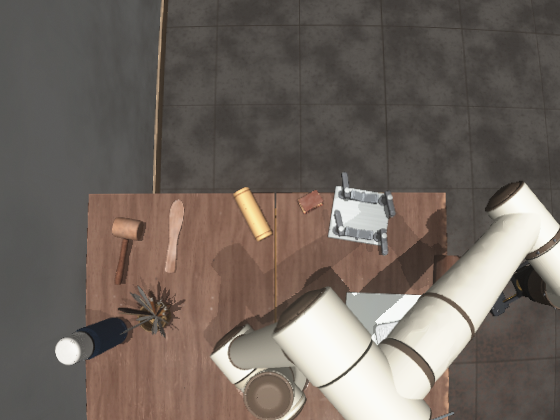

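View pics/side0.png

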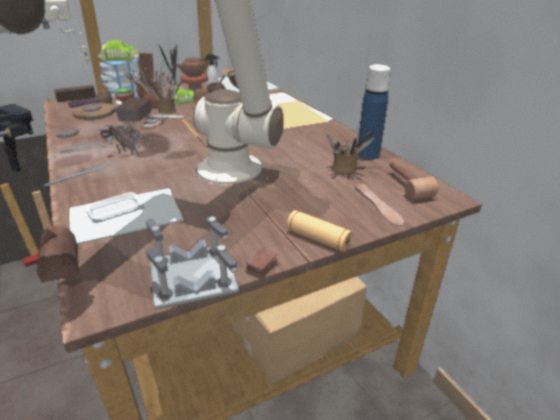

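View pics/wrist0.png

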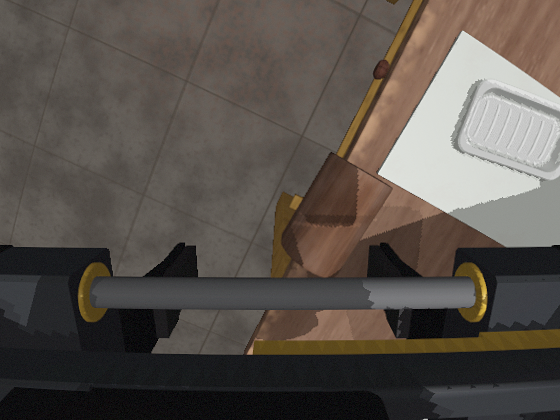

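```bash
cat > h.py <<'E'
from station import r
import numpy as np, cv2
def cam(n,s=None):
    m=r.camera_model(n); K=np.array(m['mtx']);d=np.array(m['dist'])
    if 'mount' in m:
        s=s or r.sense(); M=np.array(m['mount']); Rt=np.array(s['ee_rot'])
        Rc=Rt@M[:3,:3]; c=Rt@M[:3,3]+s['tcp_pos']
        return K,d,Rc.T,-Rc.T@c
    return K,d,np.array(m['R']),np.array(m['t'])
def plane(C,px,z):
    K,d,R,t=C; u=cv2.undistortPoints(np.array(px,float).reshape(-1,1,2),K,d)[:,0]
    ray=np.c_[u,np.ones(len(u))]@R; c=-R.T@t
    return c+ray*((z-c[2])/ray[:,2])[:,None]
def proj(C,X):
    K,d,R,t=C; return cv2.projectPoints(np.array(X,float).reshape(-1,1,3),cv2.Rodrigues(R)[0],t,K,d)[0][:,0]
E
python3 - <<'E'
from h import *
C=cam('top'); 
for n,z in [('roller',.025),('fixture',0.03),('tiles',.02),('paddle',.01),('strap_a',.088)]:
    for o in r.outline_of('top',n)[:4]:
        ys,xs=np.nonzero(o['pixels']); 
        if len(xs)<5: continue
        P=plane(C,np.c_[xs,ys],z)[:,:2]; m=P.mean(0); w,v=np.linalg.eigh(np.cov((P-m).T)) if len(xs)>2 else (0,0)
        rc=cv2.minAreaRect((P*1000).astype(np.float32))
        print(n,round(o['score'],2),len(xs),m.round(4),'ang',np.degrees(np.arctan2(v[1,1],v[0,1])).round(1),rc)
E
```

```text
roller 0.72 172 [ 0.367  -0.3184] ang -175.2 ((366.48541259765625, -317.84564208984375), (71.29150390625, 20.75523567199707), 4.6866583824157715)
roller 0.6 981 [0.4479 0.0526] ang -152.0 ((448.01446533203125, 52.686241149902344), (155.37014770507812, 51.87061309814453), 27.718250274658203)
roller 0.16 154 [ 0.5307 -0.2117] ang -173.7 ((530.14013671875, -212.0057373046875), (70.21070098876953, 18.43482780456543), 6.175197601318359)
fixture 0.56 3328 [ 0.4422 -0.2538] ang 56.3 ((447.3975830078125, -260.90728759765625), (197.19451904296875, 185.04446411132812), 71.34136199951172)
tiles 0.71 325 [ 0.4819 -0.1125] ang 119.3 ((481.6340026855469, -112.16561126708984), (44.41584014892578, 61.0301513671875), 30.35213851928711)
tiles 0.22 160 [ 0.4772 -0.3403] ang -169.3 ((474.9189147949219, -340.0634460449219), (72.81603240966797, 21.048282623291016), 8.957801818847656)
paddle 0.71 826 [0.3911 0.2772] ang 174.1 ((385.35302734375, 274.6361999511719), (43.9659538269043, 210.52120971679688), 86.68424224853516)
strap_a 0.66 186 [ 0.5182 -0.2044] ang -174.1 ((518.9097900390625, -204.19613647460938), (69.12818908691406, 20.861330032348633), 6.113852500915527)
strap_a 0.62 193 [ 0.4719 -0.3251] ang -171.9 ((468.6584777832031, -323.4103698730469), (24.654592514038086, 70.5184555053711), 88.60179138183594)
strap_a 0.5 164 [ 0.415  -0.1853] ang -168.1 ((416.1631774902344, -185.2467498779297), (68.78990936279297, 17.77783966064453), 11.918951034545898)
strap_a 0.5 170 [ 0.3636 -0.3051] ang -176.6 ((363.5528869628906, -305.34051513671875), (69.89929962158203, 18.301740646362305), 3.464515447616577)
```

```bash
python3 -m creep '[[1,-0.97,0.68,0,0,0,0],[1,-0.97,0.68,0,0,0,0],[1,-0.97,0.68,0,0,0,0],[1,-0.97,0.68,0,0,0,0],[1,-0.97,0.68,0,0,0,0]]'
```

```text
time_s: 0.82
tcp_pos: [0.37, -0.383, 0.2396]
ee_rot: [[-0.905, -0.425, 0.0], [-0.425, 0.905, 0.0], [-0.0, -0.0, -1.0]]
wrist_force: [1.7, -0.3, 0.4]
gripper_width: 1.001
```

```bash
python3 -m creep '[[1,-0.4,0.28,-0.1,0,0,0],[1,-0.4,0.28,-0.1,0,0,0],[1,-0.4,0.28,-0.1,0,0,0],[1,-0.4,0.28,-0.1,0,0,0],[1,-0.4,0.28,-0.1,0,0,0]]'
python3 - <<'E'
from h import *
cv2.imwrite('pics/w1.png',r.capture('wrist'))
C=cam('wrist'); K,d,R,t=C
for n,z in [('fixture',0.0),('strap_a',.096)]:
    for o in r.outline_of('wrist',n)[:5]:
        ys,xs=np.nonzero(o['pixels']); 
        P=plane(C,np.c_[xs,ys],z)[:,:2]
        rc=cv2.minAreaRect((P*1000).astype(np.float32))
        print(n,round(o['score'],2),len(xs),P.mean(0).round(4),rc)
E
```

```text
time_s: 1.23
tcp_pos: [0.4456, -0.2529, 0.2714]
ee_rot: [[-0.903, -0.43, 0.004], [-0.43, 0.903, -0.001], [-0.004, -0.002, -1.0]]
wrist_force: [-0.1, 0.4, -0.2]
gripper_width: 1.001
fixture 0.63 20010 [ 0.4396 -0.2537] ((442.6097412109375, -242.62387084960938), (206.9589385986328, 221.826416015625), 77.75408172607422)
fixture 0.22 1400 [ 0.4814 -0.1163] ((482.8288269042969, -106.79331970214844), (57.38524627685547, 71.38450622558594), 32.450504302978516)
strap_a 0.95 1324 [ 0.4132 -0.1888] ((414.22222900390625, -188.14682006835938), (71.090576171875, 19.292407989501953), 10.573104858398438)
strap_a 0.93 584 [ 0.4981 -0.2082] ((498.49041748046875, -207.49583435058594), (39.80728530883789, 17.627058029174805), 6.765182018280029)
strap_a 0.93 1414 [ 0.364  -0.3042] ((363.7369384765625, -304.2886657714844), (69.3799057006836, 16.406185150146484), 5.152882099151611)
strap_a 0.66 1313 [ 0.4638 -0.323 ] ((464.21844482421875, -323.06976318359375), (72.43417358398438, 17.767030715942383), 10.528376579284668)
```

View pics/w1.png

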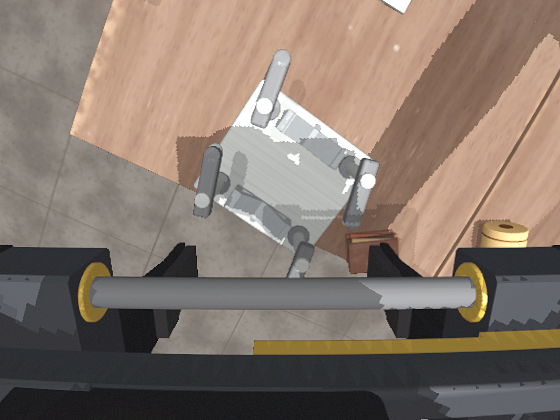

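Run:
```python
import cv2
im=cv2.imread('pics/w1.png'); c=im[30:300,170:410]; cv2.imwrite('pics/w1c.png',cv2.resize(c,None,fx=2.2,fy=2.2,interpolation=cv2.INTER_CUBIC))
```

```text
(no output)
```

View pics/w1c.png

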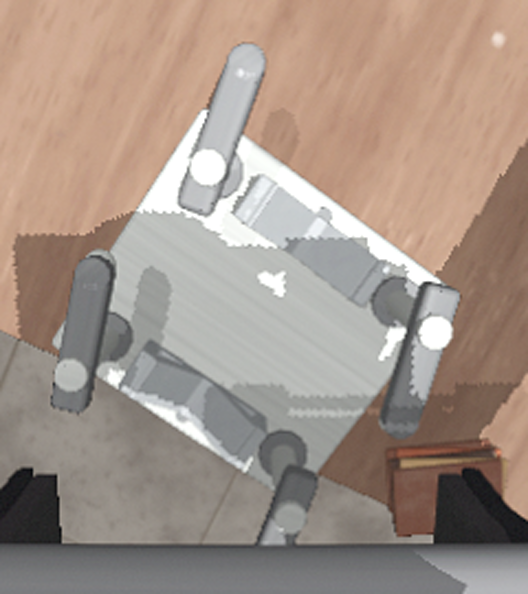

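```bash
cat >> h.py <<'E'
Q=np.array([[-52,58],[52,58],[52,-58],[-52,-58]])/1000.
def fitrect(P,idx):
    q=Q[idx]; A=q-q.mean(0);B=P-P.mean(0)
    U,S,V=np.linalg.svd(A.T@B); R=(U@V).T
    c=P.mean(0)-R@q.mean(0); return c,np.degrees(np.arctan2(R[1,0],R[0,0])),(q@R.T+c-P)*1000
E
python3 - <<'E'
from h import *
C=cam('wrist')
px=[(265,105.9),(367.7,181.4),(202.3,200.5),(300.9,265)]
P=plane(C,px,.102)[:,:2]; print(P.round(4))
# order: upper=?
for idx in ([3,0,2,1],[1,2,0,3]): print(fitrect(P,idx))
c,a,_=fitrect(P,[3,0,2,1])
# overlay
a=np.radians(a);R=np.array([[np.cos(a),-np.sin(a)],[np.sin(a),np.cos(a)]])
im=r.capture('wrist')
for z,X in [(.012,np.array([[75,82],[75,-82],[-75,-82],[-75,82]])/1000),(.0,np.array([[75,82],[75,-82],[-75,-82],[-75,82]])/1000),(.102,Q),(.046,np.array([[40,39],[40,-39],[64,-39],[64,39],[-40,39],[-40,-39],[-64,-39],[-64,39]])/1000)]:
    W=np.c_[X@R.T+c,np.full(len(X),z)]
    for p in proj(C,W): cv2.circle(im,tuple(int(v) for v in p.round()),2,(0,0,255) if z!=.046 else (0,255,0),-1)
cv2.imwrite('pics/ov.png',cv2.resize(im[30:300,170:410],None,fx=2.2,fy=2.2))
E
```

```text
[[ 0.3771 -0.3037]
 [ 0.3976 -0.1906]
 [ 0.4793 -0.3216]
 [ 0.4987 -0.2097]]
(array([ 0.43817307, -0.25640692]), np.float64(-10.168435808649948), array([[-0.3969368 , -0.56843969],
       [-0.39177501,  0.44709909],
       [-0.13855242, -1.10346346],
       [ 0.92726422,  1.22480405]]))
(array([ 0.43817307, -0.25640692]), np.float64(169.83156419135005), array([[-0.3969368 , -0.56843969],
       [-0.39177501,  0.44709909],
       [-0.13855242, -1.10346346],
       [ 0.92726422,  1.22480405]]))
```

View pics/ov.png

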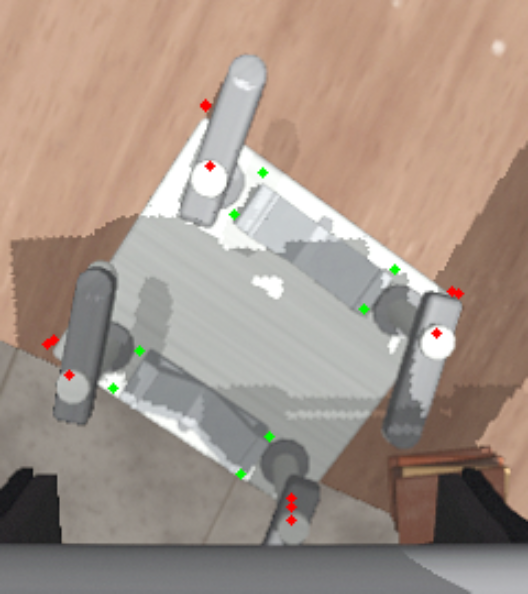

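Run:
```python
from h import *
C=cam('wrist'); im=r.capture('wrist'); C2=cam('wrist'); print(C[3]-C2[3], r.sense()['time_s'])
cv2.imwrite('pics/w2.png',im)
cv2.imwrite('pics/w2c.png',cv2.resize(im[30:300,170:410],None,fx=2.2,fy=2.2,interpolation=cv2.INTER_CUBIC))
np.savez('c2.npz',R=C[2],t=C[3])
```

```text
[2.38922879e-05 4.98355598e-05 3.48429287e-05] 1.4833
```

View pics/w2c.png

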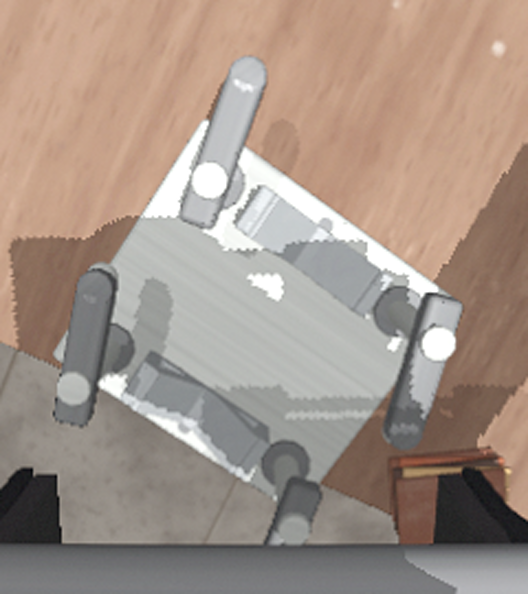

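```bash
cat > fit.py <<'E'
from h import *
def overlay(C,im,c,a,out,crop=(30,300,170,410),s=2.2):
    a=np.radians(a);R=np.array([[np.cos(a),-np.sin(a)],[np.sin(a),np.cos(a)]])
    for z,X in [(.012,np.array([[75,82],[75,-82],[-75,-82],[-75,82]])/1000),(.102,Q),(.046,np.array([[40,39],[40,-39],[64,-39],[64,39],[-40,39],[-40,-39],[-64,-39],[-64,39]])/1000)]:
        W=np.c_[X@R.T+c,np.full(len(X),z)]
        for p in proj(C,W): cv2.circle(im,tuple(int(v) for v in p.round()),1,(0,0,255) if z!=.046 else (0,255,0),-1)
    cv2.imwrite(out,cv2.resize(im[crop[0]:crop[1],crop[2]:crop[3]],None,fx=s,fy=s))
E
python3 - <<'E'
from fit import *
C=cam('wrist')
px=np.array([(210,181),(438,344),(74,388),(293,528)])/2.2+[170,30]
P=plane(C,px,.102)[:,:2]; print(P.round(4))
c,a,e=fitrect(P,[3,0,2,1]);print(c,a,e)
overlay(C,cv2.imread('pics/w2.png'),c,a,'pics/ov2.png')
E
```

```text
[[ 0.3812 -0.3018]
 [ 0.4006 -0.188 ]
 [ 0.4831 -0.3192]
 [ 0.5019 -0.2064]]
[ 0.44170006 -0.25385645] -9.755071518845691 [[-0.53474415 -0.36507698]
 [-0.36229102  0.11129975]
 [ 0.00205584 -0.60569249]
 [ 0.89497933  0.85946972]]
```

View pics/ov2.png

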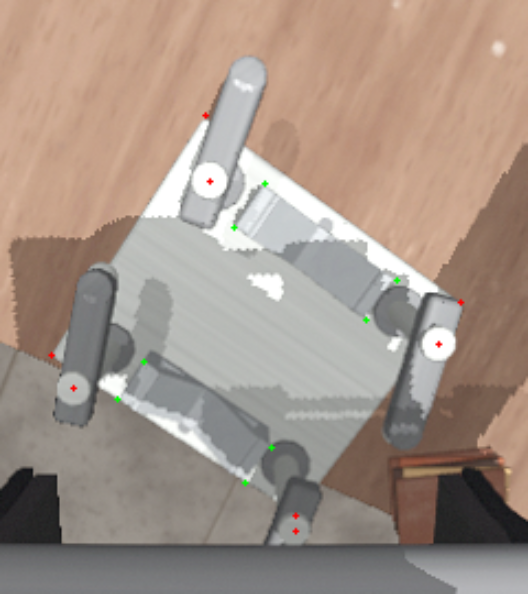

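```bash
python3 -m creep '[[1,-0.71,0.917,0,0,0,0],[1,-0.71,0.917,0,0,0,0],[1,-0.71,0.917,0,0,0,0],[1,-0.71,0.917,0,0,0,0],[1,-0.71,0.917,0,0,0,0]]'
python3 - <<'E'
from h import *
s=r.sense(); d=np.array([.52,.087,.272])-s['tcp_pos']; print(s['ee_rot'].T@d/.3)
E
```

```text
time_s: 1.9
tcp_pos: [0.488, -0.0523, 0.2693]
ee_rot: [[-0.907, -0.421, -0.001], [-0.421, 0.907, 0.0], [0.001, 0.001, -1.0]]
wrist_force: [0.9, -0.0, -0.1]
gripper_width: 1.0
[-0.292407    0.37604529 -0.00907814]
```

```bash
python3 -m creep '[[1,-0.292,0.376,0,0,0,0],[1,-0.292,0.376,0,0,0,0],[1,-0.292,0.376,0,0,0,0],[1,-0.292,0.376,0,0,0,0],[1,-0.292,0.376,0,0,0,0]]'
python3 - <<'E'
from h import *
r.capture('wrist'); r.capture('wrist'); C=cam('wrist'); im=r.capture('wrist'); print(r.sense()['tcp_pos'])
o=r.outline_of('wrist','roller')
for x in o[:3]:
    m=x['pixels']; ys,xs=np.nonzero(m); print(x['score'],len(xs),xs.mean(),ys.mean())
m=o[0]['pixels']
# fit silhouette: project cylinder hull, maximise IoU
from scipy.optimize import minimize
def sil(p):
    x,y,a=p; a=np.radians(a); ax=np.array([np.cos(a),np.sin(a),0]);n=np.array([-np.sin(a),np.cos(a),0])
    th=np.linspace(0,2*np.pi,40); pts=[np.array([x,y,.025])+s*.075*ax+.025*(np.cos(t)*n+np.sin(t)*np.array([0,0,1])) for s in(-1,1) for t in th]
    q=proj(C,pts); h=cv2.convexHull(np.float32(q)); b=np.zeros((420*4,560*4),np.uint8); cv2.fillConvexPoly(b,np.int32((h+.5)*4),255); return cv2.resize(b,(560,420),interpolation=cv2.INTER_AREA)/255.
f=lambda p: np.abs(sil(p)-m).sum()
best=minimize(f,[.448,.0526,28],method='Nelder-Mead',options=dict(initial_simplex=[[.448,.0526,28],[.458,.0526,28],[.448,.0626,28],[.448,.0526,33]],xatol=1e-4,fatol=.5))
print(best.x,best.fun,m.sum())
im[m]=im[m]//2; cv2.drawContours(im,cv2.findContours((sil(best.x)>.5).astype(np.uint8),0,1)[0],-1,(0,0,255),1); cv2.imwrite('pics/r1.png',im)
E
```

```text
time_s: 2.32
tcp_pos: [0.5209, 0.0891, 0.2684]
ee_rot: [[-0.906, -0.423, -0.002], [-0.423, 0.906, -0.0], [0.001, 0.001, -1.0]]
wrist_force: [-0.1, 0.1, 0.0]
gripper_width: 1.001
[0.51969833 0.08569439 0.26883083]
0.78 6755 281.7529237601776 102.42738712065137
0.45 7261 46.748244043520174 36.53257127117477
[ 0.4465698   0.05174287 27.99606515] 237.39607843137253 6755
```

View pics/r1.png

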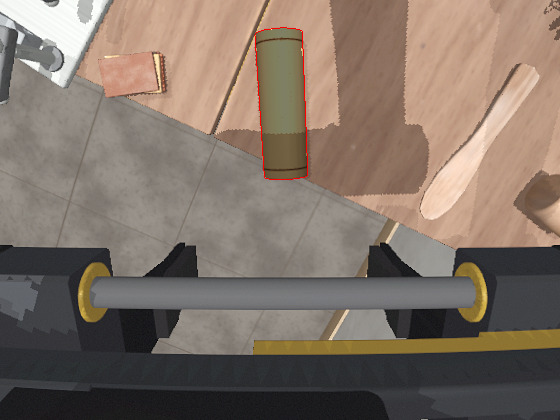

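```bash
cat >> h.py <<'E'
from scipy.spatial.transform import Rotation as RR
def go(pos,yaw):
    "yaw = world angle of tool y, deg"
    s=r.sense(); a=np.radians(yaw); y=np.array([np.cos(a),np.sin(a),0]); z=np.array([0,0,-1.]); T=np.c_[np.cross(y,z),y,z]
    Rm=np.array(s['ee_rot']); d=Rm.T@(np.array(pos)-s['tcp_pos'])
    w=RR.from_matrix(Rm.T@T).as_rotvec()
    print('t',s['time_s'],'tcp',np.round(s['tcp_pos'],4),'yaw',np.degrees(np.arctan2(Rm[1,1],Rm[0,1])).round(1),'j6',s['joints'][5].round(1),'F',s['wrist_force'].round(1),'w',round(s['gripper_width'],3))
    print('row',(d/.3).round(4).tolist(),(w/np.pi).round(4).tolist(),'dist',np.linalg.norm(d).round(3),'deg',np.degrees(np.linalg.norm(w)).round(1))
E
python3 -c "
from h import *
go([.4466,.0517,.09],118)"
```

```text
t 2.5167 tcp [0.5197 0.0853 0.269 ] yaw 114.8 j6 -92.2 F [-0.1  0.4  0.4] w 1.001
row [0.2671, 0.0002, 0.5972] [0.0001, -0.0006, -0.0178] dist 0.196 deg 3.2
```

```bash
python3 -m creep '[[1,0.267,0,0.597,0,0,-0.018],[1,0.267,0,0.597,0,0,-0.018],[1,0.267,0,0.597,0,0,-0.018],[1,0.267,0,0.597,0,0,-0.018],[1,0.267,0,0.597,0,0,-0.018]]'; python3 -c "
from h import *
go([.4466,.0517,.031],118);print(r.sense()['joints'].round(1))"
```

```text
time_s: 2.93
tcp_pos: [0.4435, 0.0488, 0.088]
ee_rot: [[-0.884, -0.467, -0.005], [-0.467, 0.884, -0.001], [0.005, 0.001, -1.0]]
wrist_force: [0.2, 0.8, -0.1]
gripper_width: 1.0
t 2.9333 tcp [0.4435 0.0488 0.088 ] yaw 117.8 j6 -89.3 F [ 0.2  0.8 -0.1] w 1.0
row [-0.0145, 0.0036, 0.1898] [0.0004, -0.0015, -0.001] dist 0.057 deg 0.3
[ 27.2  15.6 -35.2  -0.1 -39.4 -89.3]
```

```bash
python3 -m creep '[[1,-0.0145,0.0036,0.19,0,0,0],[1,-0.0145,0.0036,0.19,0,0,0],[1,-0.0145,0.0036,0.19,0,0,0],[1,-0.0145,0.0036,0.19,0,0,0]]'; python3 -c "
from h import *
go([.4466,.0517,.031],118)"
```

```text
time_s: 3.27
tcp_pos: [0.4465, 0.0504, 0.0308]
ee_rot: [[-0.885, -0.466, -0.006], [-0.466, 0.885, -0.002], [0.007, 0.001, -1.0]]
wrist_force: [-0.3, 0.3, -0.3]
gripper_width: 0.999
t 3.2667 tcp [0.4465 0.0504 0.0308] yaw 117.7 j6 -89.4 F [-0.3  0.3 -0.3] w 0.999
row [-0.0023, 0.0036, -0.0006] [0.0003, -0.0021, -0.0014] dist 0.001 deg 0.5
```

Close on the roller.

```bash
for i in 1; do python3 -m creep '[[0,0,0,0,0,0,0],[0,0,0,0,0,0,0],[0,0,0,0,0,0,0],[0,0,0,0,0,0,0],[0,0,0,0,0,0,0]]'; done; python3 -c "
from h import *
print(r.sense()['gripper_width'],r.sense()['joint_velocities'].round(1))"
```

```text
time_s: 3.68
tcp_pos: [0.4469, 0.0507, 0.0316]
ee_rot: [[-0.885, -0.465, -0.004], [-0.465, 0.885, -0.001], [0.005, 0.001, -1.0]]
wrist_force: [-0.4, 0.2, 0.2]
gripper_width: 0.703
0.7032416944006029 [ 0.1  0.4 -0.2 -0.1  0.2  0. ]
```

```bash
python3 -m creep '[[0,0,0,0,0,0,0],[0,0,0,0,0,0,0],[0,0,0,0,0,0,0],[0,0,0,0,0,0,0],[0,0,0,0,0,0,0]]';  python3 -m creep '[[0,0,0,-0.12,0,0,0],[0,0,0,-0.25,0,0,0],[0,0,0,-0.37,0,0,0],[0,0,0,-0.5,0,0,0],[0,0,0,-0.5,0,0,0]]'; python3 -c "
from h import *
go([.4417,-.2539,.18],80.24)
for i in range(2): im=r.capture('wrist')
cv2.imwrite('pics/g1.png',im)"
```

```text
time_s: 4.1
tcp_pos: [0.4472, 0.0509, 0.032]
ee_rot: [[-0.885, -0.466, -0.004], [-0.466, 0.885, -0.001], [0.004, 0.001, -1.0]]
wrist_force: [-1.7, 1.0, 5.5]
gripper_width: 0.563
time_s: 4.52
tcp_pos: [0.4518, 0.0524, 0.1889]
ee_rot: [[-0.884, -0.467, 0.01], [-0.467, 0.884, 0.003], [-0.01, -0.002, -1.0]]
wrist_force: [1.5, 1.0, -1.3]
gripper_width: 0.569
t 4.5167 tcp [0.4518 0.0524 0.1889] yaw 117.9 j6 -89.5 F [ 1.5  1.  -1.3] w 0.569
row [0.5073, -0.8867, 0.0259] [0.0005, 0.0034, 0.209] dist 0.307 deg 37.6
```

View pics/g1.png

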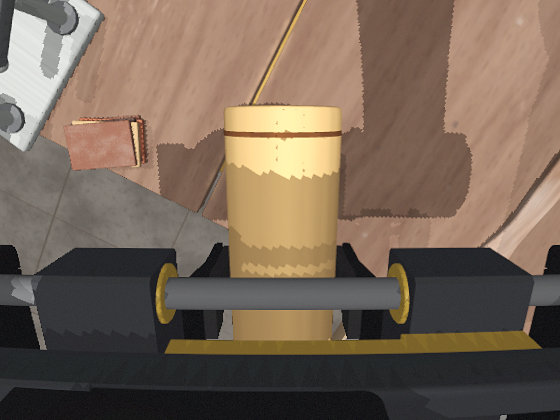

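Run:
```python
from h import *
m=r.camera_model('wrist');M=np.array(m['mount']);R=M[:3,:3].T;t=-R@M[:3,3]
C=(np.array(m['mtx']),np.array(m['dist']),R,t)
th=np.linspace(0,2*np.pi,60)
for dx in(-.004,0,.004):
    q=proj(C,[[.075+dx,.025*np.cos(a),.007+.025*np.sin(a)] for a in th]); print(dx,q.min(0),q.max(0))
o=r.outline_of('wrist','roller')[0]; ys,xs=np.nonzero(o['pixels']);print(o['score'],ys.min(),xs.min(),xs.max())
for y in (110,150,200): print(y, xs[ys==y].min(),xs[ys==y].max())
go([.4417,-.2539,.18],80.24)
```

```text
-0.004 [224.3250717  116.93830595] [342.58153854 117.57308735]
0 [223.96240372 106.02291513] [342.96270583 108.65128195]
0.004 [223.6022724   94.32901896] [343.34113755 100.28571204]
0.73 105 224 341
110 224 339
150 225 339
200 228 337
t 4.6667 tcp [0.4466 0.0508 0.1811] yaw 117.7 j6 -89.5 F [-0.5  0.  -3.3] w 0.566
row [0.4869, -0.8916, 0.0047] [-0.0, -0.0019, 0.2082] dist 0.305 deg 37.5
```

```bash
python3 -m creep '[[0,0.487,-0.89,0,0,0,0.208],[0,0.487,-0.89,0,0,0,0.208],[0,0.487,-0.89,0,0,0,0.208],[0,0.487,-0.89,0,0,0,0.208],[0,0.487,-0.89,0,0,0,0.208]]';python3 -c "
from h import *
go([.4417,-.2539,.18],80.24)"
```

```text
time_s: 5.08
tcp_pos: [0.4414, -0.1587, 0.179]
ee_rot: [[-0.989, 0.146, -0.011], [0.146, 0.989, -0.0], [0.011, -0.002, -1.0]]
wrist_force: [0.8, 0.5, -2.4]
gripper_width: 0.566
t 5.0833 tcp [ 0.4414 -0.1587  0.179 ] yaw 81.6 j6 -98.5 F [ 0.8  0.5 -2.4] w 0.566
row [-0.0472, -0.3137, -0.0032] [-0.0007, -0.0036, 0.0077] dist 0.095 deg 1.5
```

```bash
python3 -m creep '[[0,-0.047,-0.314,0,0,-0.003,0.0077],[0,-0.047,-0.314,0,0,-0.003,0.0077],[0,-0.047,-0.314,0,0,-0.003,0.0077],[0,-0.047,-0.314,0,0,-0.003,0.0077],[0,-0.047,-0.314,0,0,-0.003,0.0077]]';python3 -c "
from h import *
for i in range(2): im=r.capture('wrist')
cv2.imwrite('pics/p1.png',im);im=r.capture('side');cv2.imwrite('pics/p1s.png',im)
go([.4417,-.2539,.10],80.24)"
```

```text
time_s: 5.5
tcp_pos: [0.4399, -0.2542, 0.1762]
ee_rot: [[-0.985, 0.172, -0.008], [0.172, 0.985, 0.0], [0.008, -0.001, -1.0]]
wrist_force: [-0.2, 1.7, -2.1]
gripper_width: 0.567
t 5.65 tcp [ 0.4411 -0.2528  0.178 ] yaw 80.3 j6 -88.3 F [ 0.   0.1 -1.8] w 0.564
row [-0.0037, -0.0027, 0.2599] [-0.0005, -0.0013, 0.0004] dist 0.078 deg 0.3
```

View pics/p1.png

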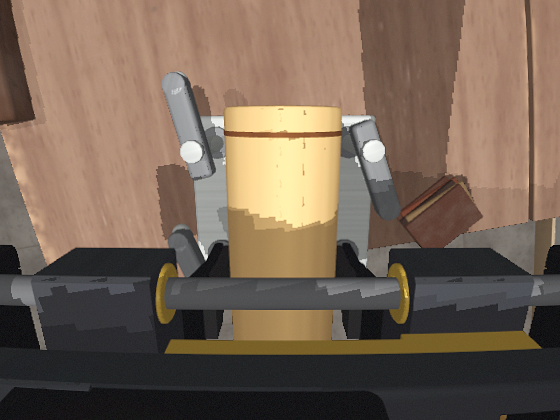

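View pics/p1s.png

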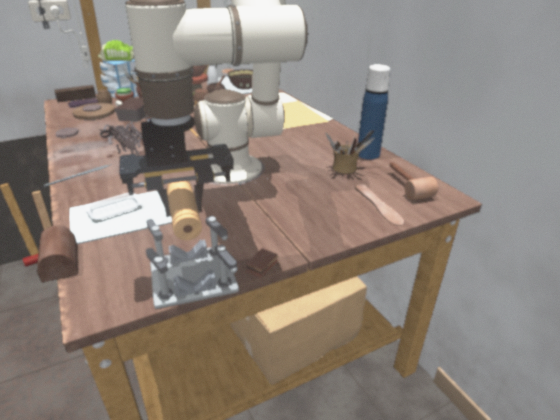

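```bash
python3 -m creep '[[0,-0.0037,-0.0027,0.1,0,0,0],[0,-0.0037,-0.0027,0.2,0,0,0],[0,-0.0037,-0.0027,0.3,0,0,0],[0,-0.0037,-0.0027,0.36,0,0,0],[0,-0.0037,-0.0027,0.36,0,0,0]]';python3 -c "
from h import *
go([.4417,-.2539,.0585],80.24)"
```

```text
time_s: 6.07
tcp_pos: [0.4387, -0.2517, 0.0662]
ee_rot: [[-0.986, 0.167, -0.013], [0.167, 0.986, 0.002], [0.014, -0.0, -1.0]]
wrist_force: [-0.8, -0.0, -2.2]
gripper_width: 0.567
t 6.0667 tcp [ 0.4387 -0.2517  0.0662] yaw 80.4 j6 -88.3 F [-0.8 -0.  -2.2] w 0.567
row [-0.0115, -0.0054, 0.0254] [-0.0002, -0.0043, 0.0008] dist 0.009 deg 0.8
```

```bash
python3 -m creep '[[0,-0.0115,-0.0054,0.01,0,-0.004,0],[0,-0.0115,-0.0054,0.018,0,-0.004,0],[0,-0.0115,-0.0054,0.022,0,-0.004,0],[0,-0.0115,-0.0054,0.025,0,-0.004,0],[0,-0.0115,-0.0054,0.025,0,-0.004,0]]';python3 -c "
from h import *
go([.4417,-.2539,.0585],80.24)"
```

```text
time_s: 6.48
tcp_pos: [0.4423, -0.254, 0.0595]
ee_rot: [[-0.986, 0.167, 0.001], [0.167, 0.986, -0.001], [-0.001, -0.001, -1.0]]
wrist_force: [0.2, 0.2, -2.5]
gripper_width: 0.566
t 6.4833 tcp [ 0.4423 -0.254   0.0595] yaw 80.4 j6 -88.1 F [ 0.2  0.2 -2.5] w 0.566
row [0.002, -0.0001, 0.0032] [-0.0002, 0.0003, 0.0008] dist 0.001 deg 0.2
```

```bash
python3 -m creep '[[0,0.001,0,0.005,0,0,0],[0,0.001,0,0.007,0,0,0],[0,0.001,0,0.007,0,0,0]]'; python3 -m creep '[[0.7,0,0,0,0,0,0],[0.7,0,0,0,0,0,0],[0.7,0,0,0,0,0,0],[0.7,0,0,0,0,0,0]]';python3 -c "
from h import *
go([.4417,-.2539,.19],80.24)"
```

```text
time_s: 6.73
tcp_pos: [0.4426, -0.2541, 0.0586]
ee_rot: [[-0.986, 0.167, 0.002], [0.167, 0.986, -0.001], [-0.003, -0.001, -1.0]]
wrist_force: [-1.0, 2.0, 5.0]
gripper_width: 0.57
time_s: 7.07
tcp_pos: [0.4428, -0.2542, 0.0587]
ee_rot: [[-0.986, 0.167, 0.003], [0.167, 0.986, -0.002], [-0.003, -0.001, -1.0]]
wrist_force: [-0.3, -0.3, 0.6]
gripper_width: 0.687
t 7.0667 tcp [ 0.4428 -0.2542  0.0587] yaw 80.4 j6 -88.1 F [-0.3 -0.3  0.6] w 0.687
row [0.0023, -0.0, -0.4377] [-0.0003, 0.001, 0.0009] dist 0.131 deg 0.3
```

```bash
python3 -m creep '[[0.7,0,0,-0.1,0,0,0],[0.7,0,0,-0.23,0,0,0],[0.7,0,0,-0.37,0,0,0],[0.7,-0.1,0,-0.5,0,0,0],[0.7,-0.2,0,-0.6,0,0,0]]'; python3 -m creep '[[0.4,-0.2,0,-0.1,0,0,0],[0.4,-0.2,0,-0.1,0,0,0],[0.4,-0.2,0,-0.1,0,0,0],[0.4,-0.2,0,-0.1,0,0,0]]'
cat > meas.py <<'E'
from fit import *
def shot(name):
    for i in range(2): r.capture('wrist')
    C=cam('wrist'); im=r.capture('wrist'); cv2.imwrite(f'pics/{name}.png',im)
    overlay(C,im.copy(),np.array([.4417,-.2539]),-9.76,f'pics/{name}_o.png',(0,270,120,440),2.2)
    return C,im
def straps(C):
    a=np.radians(-9.76);R=np.array([[np.cos(a),-np.sin(a)],[np.sin(a),np.cos(a)]])
    for o in r.outline_of('wrist','strap_a')[:5]:
        ys,xs=np.nonzero(o['pixels']); P=plane(C,np.c_[xs,ys],.092)[:,:2]; L=(P-[.4417,-.2539])@R; 
        rc=cv2.minAreaRect((L*1000).astype(np.float32)); m=L.mean(0)
        i=np.argmin(np.linalg.norm(Q-m,axis=1)); v=m-Q[i]; away=np.sign(Q[i][1])*np.array([0,1])
        th=(np.arctan2(away[1],away[0])-np.arctan2(v[1],v[0]))%(2*np.pi)
        print('ABCD'[i],round(o['score'],2),len(xs),(m*1000).round(1),'off',(v*1000).round(1),'theta',th.round(2),[np.round(k,1) for k in rc])
E
python3 - <<'E'
from meas import *
C,im=shot('s1'); straps(C); go([.4417,-.2539,.19],80.24)
E
```

```text
time_s: 7.48
tcp_pos: [0.4952, -0.2631, 0.2362]
ee_rot: [[-0.986, 0.167, 0.006], [0.167, 0.986, -0.002], [-0.006, -0.001, -1.0]]
wrist_force: [1.9, -0.8, -0.3]
gripper_width: 0.7
time_s: 7.82
tcp_pos: [0.5549, -0.273, 0.2661]
ee_rot: [[-0.986, 0.167, 0.006], [0.167, 0.986, -0.002], [-0.006, -0.001, -1.0]]
wrist_force: [-1.7, 0.3, -0.6]
gripper_width: 0.478
B 0.95 1514 [66.1 61.7] off [14.1  3.7] theta 1.31 [array([67.6, 62.4]), array([71.5, 19. ]), np.float64(15.8)]
C 0.9 1516 [ 37.  -63.3] off [-15.   -5.3] theta 1.23 [array([ 37.6, -63.2]), array([70.4, 18.1]), np.float64(20.8)]
D 0.87 588 [-42.2 -55.7] off [9.8 2.3] theta 4.48 [array([-42.9, -55.6]), array([25.2, 17.5]), np.float64(13.7)]
A 0.71 1465 [-28.7  65.4] off [23.3  7.4] theta 1.26 [array([-28.9,  65.8]), array([58.5, 19.5]), np.float64(21.4)]
t 8.0167 tcp [ 0.5528 -0.2728  0.2656] yaw 80.4 j6 -88.4 F [-0.1  0.5  0.1] w 0.415
row [0.3767, 0.0006, 0.2508] [-0.0003, 0.0011, 0.0007] dist 0.136 deg 0.2
```

View pics/s1_o.png

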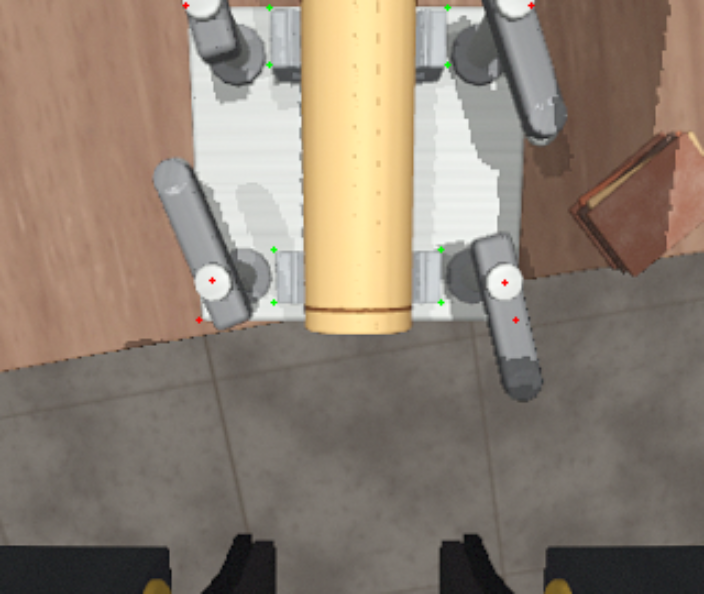

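```bash
cat >> meas.py <<'E'
def piv(k):
    a=np.radians(-9.76);R=np.array([[np.cos(a),-np.sin(a)],[np.sin(a),np.cos(a)]]); return np.array([.4417,-.2539])+R@Q['ABCD'.index(k)]
def yawfor(th): return -9.76+180-np.degrees(th)
E
python3 - <<'E'
from meas import *
for k in 'ABCD': print(k,piv(k).round(4))
go([*piv('C'),.15],yawfor(1.23))
C=cam('wrist')
a=np.radians(-9.76); e=[.4417+.075*np.cos(a),-.2539+.075*np.sin(a)]
th=np.linspace(0,6.28,60); n=np.array([-np.sin(a),np.cos(a)])
q=proj(C,[[*(np.array(e)+.025*np.cos(t)*n),.0514+.025*np.sin(t)] for t in th]); q=(q-[120,0])*2.2; print(q.min(0),q.max(0))
E
```

```text
A [ 0.4003 -0.1879]
B [ 0.5028 -0.2056]
C [ 0.4831 -0.3199]
D [ 0.3806 -0.3022]
t 8.0167 tcp [ 0.5528 -0.2728  0.2656] yaw 80.4 j6 -88.4 F [-0.1  0.5  0.1] w 0.415
row [0.2043, -0.193, 0.3849] [-0.0005, 0.001, -0.1077] dist 0.143 deg 19.4
[303.59598846 321.60322158] [410.74355646 331.91576833]
```

```bash
python3 -m creep '[[0.4,0.2,-0.19,0.38,0,0,-0.108],[0.4,0.2,-0.19,0.38,0,0,-0.108],[0.4,0.2,-0.19,0.38,0,0,-0.108],[0.4,0.2,-0.19,0.38,0,0,-0.108],[0.4,0.2,-0.19,0.38,0,0,-0.108]]'
python3 - <<'E'
from meas import *
go([*piv('C'),.094],yawfor(1.23))
E
```

```text
time_s: 8.43
tcp_pos: [0.479, -0.3187, 0.1471]
ee_rot: [[-0.986, -0.167, -0.007], [-0.167, 0.986, 0.003], [0.006, 0.004, -1.0]]
wrist_force: [1.3, -0.9, 0.0]
gripper_width: 0.403
t 8.4333 tcp [ 0.479  -0.3187  0.1471] yaw 99.6 j6 -62.8 F [ 1.3 -0.9  0. ] w 0.403
row [-0.014, -0.0067, 0.177] [0.0012, -0.0019, -0.0008] dist 0.053 deg 0.4
```

```bash
python3 -m creep '[[0.4,-0.014,-0.0067,0.06,0,0,0],[0.4,-0.014,-0.0067,0.12,0,0,0],[0.4,-0.014,-0.0067,0.177,0,0,0],[0.4,-0.014,-0.0067,0.177,0,0,0]]'
python3 -m creep '[[0.4,0,0,0,0,0,0]]'
python3 - <<'E'
from meas import *
go([*piv('C'),.094],yawfor(1.23))
E
```

```text
time_s: 8.77
tcp_pos: [0.4818, -0.3189, 0.0918]
ee_rot: [[-0.986, -0.166, -0.011], [-0.167, 0.986, 0.005], [0.01, 0.007, -1.0]]
wrist_force: [-0.1, 0.4, -0.6]
gripper_width: 0.398
time_s: 8.85
tcp_pos: [0.4825, -0.319, 0.0927]
ee_rot: [[-0.986, -0.167, -0.01], [-0.167, 0.986, 0.004], [0.01, 0.006, -1.0]]
wrist_force: [0.2, 0.3, 1.2]
gripper_width: 0.402
t 8.85 tcp [ 0.4825 -0.319   0.0927] yaw 99.6 j6 -62.9 F [0.2 0.3 1.2] w 0.402
row [-0.0015, -0.0033, -0.0042] [0.0018, -0.0031, -0.0008] dist 0.002 deg 0.7
```

Close and check.

```bash
python3 -m creep '[[0,0,-0.003,0,0,0,0],[0,0,-0.003,0,0,0,0],[0,0,-0.003,0,0,0,0],[0,0,-0.003,0,0,0,0],[0,0,-0.003,0,0,0,0]]'
python3 -m creep '[[0,0,0,0,0,0,0],[0,0,0,0,0,0,0]]'
python3 - <<'E'
from meas import *
go([*piv('C'),.093],yawfor(2.28))
cv2.imwrite('pics/c1.png',r.capture('wrist'))
E
```

```text
time_s: 9.27
tcp_pos: [0.4832, -0.3195, 0.0939]
ee_rot: [[-0.986, -0.168, -0.009], [-0.168, 0.986, 0.004], [0.008, 0.005, -1.0]]
wrist_force: [0.1, 3.9, 4.9]
gripper_width: 0.182
time_s: 9.43
tcp_pos: [0.4832, -0.3194, 0.0939]
ee_rot: [[-0.986, -0.168, -0.009], [-0.168, 0.986, 0.004], [0.008, 0.005, -1.0]]
wrist_force: [0.1, 1.0, 0.1]
gripper_width: 0.185
t 9.4333 tcp [ 0.4832 -0.3194  0.0939] yaw 99.7 j6 -62.8 F [0.1 1.  0.1] w 0.185
row [0.0006, -0.0014, 0.0031] [0.0002, -0.0031, 0.3338] dist 0.001 deg 60.1
```

View pics/c1.png

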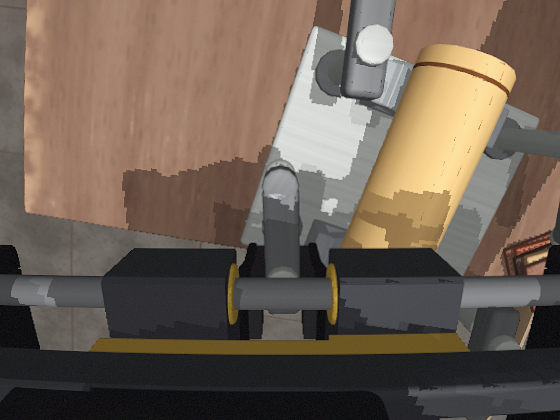

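```bash
python3 -m creep '[[0,0,0,0,0,0,0.03],[0,0,0,0,0,0,0.065],[0,0,0,0,0,0,0.1],[0,0,0,0,0,0,0.135],[0,0,0,0,0,0,0.17]]'
python3 - <<'E'
from meas import *
go([*piv('C'),.093],yawfor(2.28))
E
```

```text
time_s: 9.9
tcp_pos: [0.4832, -0.3195, 0.0939]
ee_rot: [[-0.932, 0.362, -0.009], [0.362, 0.932, 0.004], [0.01, 0.0, -1.0]]
wrist_force: [-0.3, 1.0, 0.9]
gripper_width: 0.182
t 9.9 tcp [ 0.4832 -0.3195  0.0939] yaw 68.8 j6 -93.7 F [-0.3  1.   0.9] w 0.182
row [-0.0001, -0.0013, 0.003] [-0.0007, -0.003, 0.1622] dist 0.001 deg 29.2
```

```bash
python3 -m creep '[[0,0,0,0,0,0,0.035],[0,0,0,0,0,0,0.07],[0,0,0,0,0,0,0.11],[0,0,0,0,0,0,0.145],[0,0,0,0,0,0,0.162]]'
python3 -m creep '[[0,0,0,0,0,0,0]]'
python3 - <<'E'
from meas import *
go([*piv('C'),.093],yawfor(2.28))
cv2.imwrite('pics/c2.png',r.capture('wrist'))
E
```

```text
time_s: 10.32
tcp_pos: [0.4832, -0.3195, 0.0939]
ee_rot: [[-0.635, 0.773, -0.009], [0.773, 0.635, 0.004], [0.008, -0.004, -1.0]]
wrist_force: [-0.8, 0.3, -0.4]
gripper_width: 0.181
time_s: 10.4
tcp_pos: [0.4832, -0.3195, 0.0939]
ee_rot: [[-0.634, 0.774, -0.009], [0.774, 0.634, 0.004], [0.008, -0.004, -1.0]]
wrist_force: [-0.3, 1.3, 0.6]
gripper_width: 0.183
t 10.4 tcp [ 0.4832 -0.3195  0.0939] yaw 39.3 j6 -123.1 F [-0.3  1.3  0.6] w 0.183
row [-0.0007, -0.0009, 0.003] [-0.0013, -0.0027, -0.0016] dist 0.001 deg 0.6
```

View pics/c2.png

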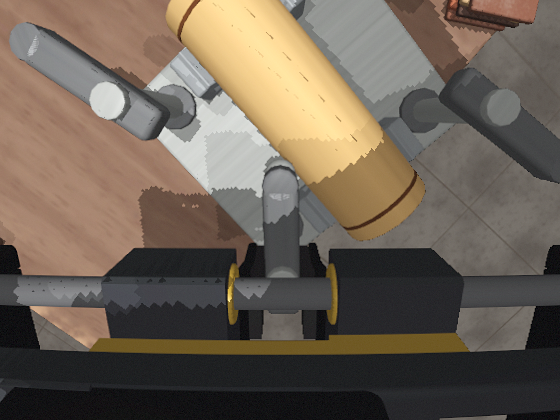

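```bash
python3 -m creep '[[0.4,0,0,0,0,0,0],[0.4,0,0,0,0,0,0],[0.4,0,0,0,0,0,0],[0.4,0,0,-0.1,0,0,0],[0.4,0,0,-0.24,0,0,0]]'
python3 - <<'E'
from meas import *
go([*piv('A'),.15],yawfor(1.26))
E
```

```text
time_s: 10.87
tcp_pos: [0.4812, -0.3188, 0.1622]
ee_rot: [[-0.634, 0.773, -0.018], [0.773, 0.635, 0.008], [0.018, -0.009, -1.0]]
wrist_force: [1.2, -1.2, -1.0]
gripper_width: 0.384
t 10.8667 tcp [ 0.4812 -0.3188  0.1622] yaw 39.4 j6 -123.0 F [ 1.2 -1.2 -1. ] w 0.384
row [0.5075, 0.069, 0.0491] [0.0002, -0.0066, -0.3258] dist 0.154 deg 58.7
```

```bash
python3 -m creep '[[0.4,0.5,0.07,0.0,0,-0.006,-0.326],[0.4,0.5,0.07,0.0,0,-0.006,-0.326],[0.4,0.5,0.07,0.0,0,-0.006,-0.326],[0.4,0.5,0.07,0.0,0,-0.006,-0.326],[0.4,0.5,0.07,0.0,0,-0.006,-0.326]]'
python3 - <<'E'
from meas import *
go([*piv('A'),.15],yawfor(1.26))
E
```

```text
time_s: 11.28
tcp_pos: [0.3983, -0.1868, 0.1647]
ee_rot: [[-0.969, 0.246, -0.006], [0.246, 0.969, 0.003], [0.007, 0.001, -1.0]]
wrist_force: [0.2, 0.1, -0.0]
gripper_width: 0.4
t 11.2833 tcp [ 0.3983 -0.1868  0.1647] yaw 75.7 j6 -100.2 F [ 0.2  0.1 -0. ] w 0.4
row [-0.0078, -0.0021, 0.049] [0.0008, -0.0021, -0.124] dist 0.015 deg 22.3
```

```bash
python3 -m creep '[[0.4,-0.008,-0.002,0.0,0,-0.002,-0.124],[0.4,-0.008,-0.002,0.0,0,-0.002,-0.124],[0.4,-0.008,-0.002,0.0,0,-0.002,-0.124],[0.4,-0.008,-0.002,0.05,0,-0.002,-0.124],[0.4,-0.008,-0.002,0.05,0,-0.002,-0.124]]'
python3 - <<'E'
from meas import *
go([*piv('A'),.094],yawfor(1.26))
for i in range(2): im=r.capture('wrist')
cv2.imwrite('pics/a1.png',im)
go([*piv('A'),.094],yawfor(1.26))
E
```

```text
time_s: 11.7
tcp_pos: [0.3989, -0.1876, 0.1482]
ee_rot: [[-0.99, -0.14, -0.003], [-0.14, 0.99, 0.003], [0.003, 0.004, -1.0]]
wrist_force: [-1.4, -0.4, -0.5]
gripper_width: 0.394
t 11.7 tcp [ 0.3989 -0.1876  0.1482] yaw 98.0 j6 -77.7 F [-1.4 -0.4 -0.5] w 0.394
row [-0.0049, -0.0024, 0.1806] [0.0012, -0.0009, -0.0] dist 0.054 deg 0.3
t 11.8 tcp [ 0.3999 -0.188   0.1496] yaw 98.0 j6 -77.8 F [-0.3 -0.5  1.3] w 0.399
row [-0.0014, -0.0004, 0.1852] [0.0008, -0.0004, -0.0002] dist 0.056 deg 0.2
```

View pics/a1.png

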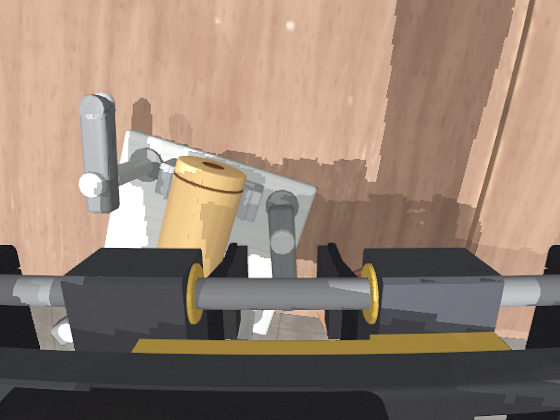

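```bash
python3 -m creep '[[0.4,-0.001,0,0.06,0,0,0],[0.4,-0.001,0,0.12,0,0,0],[0.4,-0.001,0,0.182,0,0,0],[0.4,-0.001,0,0.182,0,0,0],[0.4,-0.001,0,0.182,0,0,0]]'
python3 - <<'E'
from meas import *
go([*piv('A'),.094],yawfor(1.26))
E
python3 -m creep '[[0,0,0,0,0,0,0],[0,0,0,0,0,0,0],[0,0,0,0,0,0,0],[0,0,0,0,0,0,0],[0,0,0,0,0,0,0]]'
python3 -m creep '[[0,0,0,0,0,0,0],[0,0,0,0,0,0,0]]'
python3 - <<'E'
from meas import *
go([*piv('A'),.094],yawfor(2.28))
E
```

```text
time_s: 12.22
tcp_pos: [0.4001, -0.188, 0.095]
ee_rot: [[-0.99, -0.139, -0.003], [-0.139, 0.99, 0.002], [0.003, 0.002, -1.0]]
wrist_force: [0.7, -0.8, 0.2]
gripper_width: 0.401
t 12.2167 tcp [ 0.4001 -0.188   0.095 ] yaw 98.0 j6 -77.8 F [ 0.7 -0.8  0.2] w 0.401
row [-0.0006, 0.0002, 0.0034] [0.0008, -0.0008, -0.0002] dist 0.001 deg 0.2
time_s: 12.63
tcp_pos: [0.4007, -0.1877, 0.0959]
ee_rot: [[-0.99, -0.14, -0.001], [-0.14, 0.99, 0.002], [0.001, 0.002, -1.0]]
wrist_force: [-0.7, 3.9, 5.2]
gripper_width: 0.181
time_s: 12.8
tcp_pos: [0.4007, -0.1876, 0.0959]
ee_rot: [[-0.99, -0.14, -0.001], [-0.14, 0.99, 0.002], [0.001, 0.002, -1.0]]
wrist_force: [0.5, 1.4, -0.1]
gripper_width: 0.183
t 12.8 tcp [ 0.4007 -0.1876  0.0959] yaw 98.1 j6 -77.8 F [ 0.5  1.4 -0.1] w 0.183
row [0.0014, -0.0008, 0.0064] [0.0006, -0.0006, 0.3247] dist 0.002 deg 58.5
```

```bash
python3 -m creep '[[0,0,0,0,0,0,0.03],[0,0,0,0,0,0,0.065],[0,0,0,0,0,0,0.1],[0,0,0,0,0,0,0.135],[0,0,0,0,0,0,0.17]]'
python3 -m creep '[[0,0,0,0,0,0,0.035],[0,0,0,0,0,0,0.07],[0,0,0,0,0,0,0.11],[0,0,0,0,0,0,0.145],[0,0,0,0,0,0,0.155]]'
python3 -m creep '[[0,0,0,0,0,0,0]]'
python3 - <<'E'
from meas import *
go([*piv('A'),.094],yawfor(2.28))
E
```

```text
time_s: 13.22
tcp_pos: [0.4006, -0.188, 0.0959]
ee_rot: [[-0.922, 0.388, -0.001], [0.388, 0.922, 0.001], [0.002, 0.001, -1.0]]
wrist_force: [0.7, -1.3, -0.8]
gripper_width: 0.185
time_s: 13.63
tcp_pos: [0.4004, -0.1884, 0.0959]
ee_rot: [[-0.63, 0.776, -0.002], [0.776, 0.63, 0.001], [0.002, -0.001, -1.0]]
wrist_force: [-0.1, -1.0, 0.4]
gripper_width: 0.183
time_s: 13.72
tcp_pos: [0.4004, -0.1885, 0.0959]
ee_rot: [[-0.63, 0.777, -0.002], [0.777, 0.63, 0.001], [0.002, -0.001, -1.0]]
wrist_force: [-0.2, 2.7, 0.8]
gripper_width: 0.182
t 13.7167 tcp [ 0.4004 -0.1885  0.0959] yaw 39.1 j6 -136.8 F [-0.2  2.7  0.8] w 0.182
row [0.0018, 0.001, 0.0064] [-0.0002, -0.0005, -0.0031] dist 0.002 deg 0.6
```

Release and go up; next D.

```bash
python3 -m creep '[[0.4,0,0,0,0,0,0],[0.4,0,0,0,0,0,0],[0.4,0,0,0,0,0,0],[0.4,0,0,-0.1,0,0,0],[0.4,0,0,-0.24,0,0,0]]'
python3 - <<'E'
from meas import *
go([*piv('D'),.165],yawfor(1.23))
E
```

```text
time_s: 14.13
tcp_pos: [0.3978, -0.1882, 0.1654]
ee_rot: [[-0.63, 0.777, -0.012], [0.777, 0.63, 0.002], [0.009, -0.008, -1.0]]
wrist_force: [1.9, 1.2, -0.5]
gripper_width: 0.385
t 14.1333 tcp [ 0.3978 -0.1882  0.1654] yaw 39.0 j6 -136.8 F [ 1.9  1.2 -0.5] w 0.385
row [-0.2593, -0.2838, 0.0011] [-0.0007, -0.0039, -0.3374] dist 0.115 deg 60.7
```

```bash
python3 -m creep '[[0.4,-0.26,-0.284,0.0,0,-0.004,-0.337],[0.4,-0.26,-0.284,0.0,0,-0.004,-0.337],[0.4,-0.26,-0.284,0.0,0,-0.004,-0.337],[0.4,-0.26,-0.284,0.0,0,-0.004,-0.337],[0.4,-0.26,-0.284,0.0,0,-0.004,-0.337]]'
python3 - <<'E'
from meas import *
go([*piv('D'),.15],yawfor(1.23))
E
```

```text
time_s: 14.55
tcp_pos: [0.3801, -0.3048, 0.1651]
ee_rot: [[-0.948, 0.319, -0.002], [0.319, 0.948, -0.001], [0.001, -0.002, -1.0]]
wrist_force: [-0.3, -0.0, -0.2]
gripper_width: 0.399
t 14.55 tcp [ 0.3801 -0.3048  0.1651] yaw 71.4 j6 -89.1 F [-0.3 -0.  -0.2] w 0.399
row [0.001, 0.0086, 0.0503] [-0.0004, -0.0005, -0.1576] dist 0.015 deg 28.4
```

```bash
python3 -m creep '[[0.4,0.001,0.008,0.0,0,0,-0.157],[0.4,0.001,0.008,0.0,0,0,-0.157],[0.4,0.001,0.008,0.0,0,0,-0.157],[0.4,0.001,0.008,0.05,0,0,-0.157],[0.4,0.001,0.008,0.05,0,0,-0.157]]'
python3 - <<'E'
from meas import *
for i in range(2): im=r.capture('wrist')
C=cam('wrist');im=r.capture('wrist')
cv2.imwrite('pics/d1.png',im); straps(C)
go([*piv('D'),.094],yawfor(1.23))
E
```

```text
time_s: 14.97
tcp_pos: [0.3792, -0.3018, 0.1482]
ee_rot: [[-0.986, -0.169, -0.005], [-0.169, 0.986, 0.001], [0.005, 0.002, -1.0]]
wrist_force: [-0.6, 0.2, -0.1]
gripper_width: 0.396
D 0.74 2910 [-68.6 -62. ] off [-16.6  -4. ] theta 1.33 [array([-68. , -61.9]), array([72.9, 16.3]), np.float64(14.4)]
C 0.62 496 [ 13.7 -35.1] off [-38.3  22.9] theta 2.11 [array([ 13.2, -38.7]), array([14.2, 28.7]), np.float64(19.3)]
t 15.1667 tcp [ 0.3808 -0.3026  0.1505] yaw 99.6 j6 -61.3 F [-0.4 -0.   0. ] w 0.4
row [0.0001, 0.0013, 0.1884] [-0.0004, -0.0005, -0.0012] dist 0.057 deg 0.2
```

View pics/d1.png

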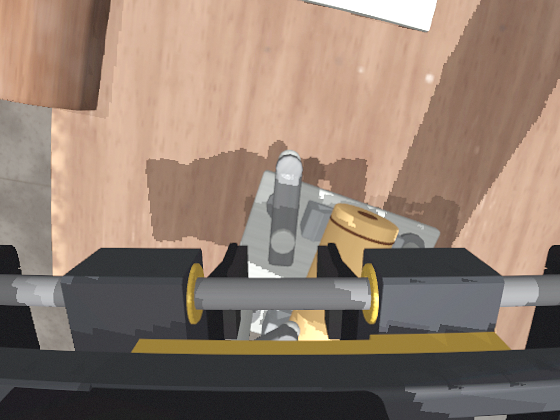

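```bash
python3 -m creep '[[0.4,0,0.001,0.06,0,0,0.028],[0.4,0,0.001,0.12,0,0,0.028],[0.4,0,0.001,0.184,0,0,0.028],[0.4,0,0.001,0.184,0,0,0.028],[0.4,0,0.001,0.184,0,0,0.028]]'
python3 -m creep '[[0,0,0,0,0,0,0],[0,0,0,0,0,0,0],[0,0,0,0,0,0,0],[0,0,0,0,0,0,0],[0,0,0,0,0,0,0]]'
python3 -m creep '[[0,0,0,0,0,0,0],[0,0,0,0,0,0,0]]'
python3 - <<'E'
from meas import *
go([*piv('D'),.094],yawfor(2.28))
E
```

```text
time_s: 15.58
tcp_pos: [0.3805, -0.3024, 0.0953]
ee_rot: [[-0.997, -0.078, -0.003], [-0.078, 0.997, -0.001], [0.003, -0.001, -1.0]]
wrist_force: [-0.3, 0.4, 0.0]
gripper_width: 0.402
time_s: 16.0
tcp_pos: [0.381, -0.3022, 0.0962]
ee_rot: [[-0.997, -0.078, -0.001], [-0.078, 0.997, -0.001], [0.001, -0.001, -1.0]]
wrist_force: [0.3, 3.1, 5.4]
gripper_width: 0.178
time_s: 16.17
tcp_pos: [0.381, -0.3021, 0.0963]
ee_rot: [[-0.997, -0.078, -0.001], [-0.078, 0.997, -0.001], [0.001, -0.001, -1.0]]
wrist_force: [0.6, 1.3, -0.6]
gripper_width: 0.18
t 16.1667 tcp [ 0.381  -0.3021  0.0963] yaw 94.5 j6 -66.5 F [ 0.6  1.3 -0.6] w 0.18
row [0.0013, -0.0003, 0.0075] [-0.0005, -0.0001, 0.3048] dist 0.002 deg 54.9
```

```bash
python3 -m creep '[[0,0,0,0,0,0,0.03],[0,0,0,0,0,0,0.065],[0,0,0,0,0,0,0.1],[0,0,0,0,0,0,0.135],[0,0,0,0,0,0,0.16]]'
python3 -m creep '[[0,0,0,0,0,0,0.035],[0,0,0,0,0,0,0.07],[0,0,0,0,0,0,0.11],[0,0,0,0,0,0,0.142],[0,0,0,0,0,0,0.144]]'
python3 -m creep '[[0,0,0,0,0,0,0]]'
python3 - <<'E'
from meas import *
go([*piv('D'),.094],yawfor(2.28))
E
python3 -m creep '[[0.4,0,0,0,0,0,0],[0.4,0,0,0,0,0,0],[0.4,0,0,0,0,0,0],[0.4,0,0,-0.1,0,0,0],[0.4,0,0,-0.24,0,0,0]]'
python3 - <<'E'
from meas import *
go([*piv('B'),.165],yawfor(1.3))
E
```

```text
time_s: 16.58
tcp_pos: [0.381, -0.3024, 0.0962]
ee_rot: [[-0.91, 0.416, -0.001], [0.416, 0.91, -0.002], [0.0, -0.002, -1.0]]
wrist_force: [-0.5, -1.3, -0.7]
gripper_width: 0.184
time_s: 17.0
tcp_pos: [0.3808, -0.3025, 0.0962]
ee_rot: [[-0.635, 0.772, -0.002], [0.772, 0.635, -0.002], [-0.001, -0.003, -1.0]]
wrist_force: [-0.3, -0.7, -0.2]
gripper_width: 0.176
time_s: 17.08
tcp_pos: [0.3808, -0.3026, 0.0962]
ee_rot: [[-0.637, 0.771, -0.001], [0.771, 0.637, -0.002], [-0.001, -0.002, -1.0]]
wrist_force: [0.8, 1.2, 0.2]
gripper_width: 0.183
t 17.0833 tcp [ 0.3808 -0.3026  0.0962] yaw 39.5 j6 -121.4 F [0.8 1.2 0.2] w 0.183
row [0.0013, 0.0002, 0.0075] [-0.0008, 0.0002, -0.0004] dist 0.002 deg 0.2
time_s: 17.5
tcp_pos: [0.3785, -0.3013, 0.1654]
ee_rot: [[-0.637, 0.771, -0.01], [0.771, 0.637, 0.002], [0.008, -0.007, -1.0]]
wrist_force: [1.0, 0.1, -0.5]
gripper_width: 0.385
t 17.5 tcp [ 0.3785 -0.3013  0.1654] yaw 39.5 j6 -121.4 F [ 1.   0.1 -0.5] w 0.385
row [-0.0176, 0.5228, -0.0025] [-0.0007, -0.0035, -0.3123] dist 0.157 deg 56.2
```

```bash
python3 -m creep '[[0.4,-0.018,0.523,0.0,0,-0.004,-0.312],[0.4,-0.018,0.523,0.0,0,-0.004,-0.312],[0.4,-0.018,0.523,0.0,0,-0.004,-0.312],[0.4,-0.018,0.523,0.0,0,-0.004,-0.312],[0.4,-0.018,0.523,0.0,0,-0.004,-0.312]]'
python3 - <<'E'
from meas import *
go([*piv('B'),.15],yawfor(1.3))
E
```

```text
time_s: 17.92
tcp_pos: [0.5073, -0.2029, 0.1642]
ee_rot: [[-0.97, 0.242, 0.003], [0.242, 0.97, -0.003], [-0.003, -0.003, -1.0]]
wrist_force: [-0.7, -0.3, 0.3]
gripper_width: 0.399
t 17.9167 tcp [ 0.5073 -0.2029  0.1642] yaw 76.0 j6 -99.4 F [-0.7 -0.3  0.3] w 0.399
row [0.0127, -0.0121, 0.0475] [-0.001, 0.0009, -0.1096] dist 0.015 deg 19.7
```

```bash
python3 -m creep '[[0.4,0.0127,-0.012,0.0,0,0,-0.11],[0.4,0.0127,-0.012,0.0,0,0,-0.11],[0.4,0.0127,-0.012,0.0,0,0,-0.11],[0.4,0.0127,-0.012,0.047,0,0,-0.11],[0.4,0.0127,-0.012,0.047,0,0,-0.11]]'
python3 - <<'E'
from meas import *
for i in range(2): im=r.capture('wrist')
cv2.imwrite('pics/b1.png',im)
go([*piv('B'),.094],yawfor(1.3))
E
```

```text
time_s: 18.33
tcp_pos: [0.5014, -0.2051, 0.1482]
ee_rot: [[-0.995, -0.101, -0.001], [-0.101, 0.995, -0.002], [0.001, -0.002, -1.0]]
wrist_force: [-1.2, -0.0, -1.1]
gripper_width: 0.4
t 18.4333 tcp [ 0.5024 -0.2055  0.1498] yaw 95.8 j6 -79.3 F [-0.2  0.   0.1] w 0.402
row [-0.0011, 0.0005, 0.186] [-0.0011, 0.0003, 0.0004] dist 0.056 deg 0.2
```

View pics/b1.png

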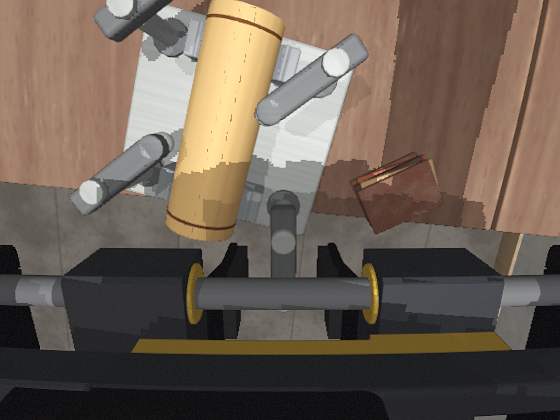

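A, C and D stand at ~45° (A nose at (268,110), C nose at (165,145)), and B lies between the fingers at (283,240). Continue with B.

```bash
python3 -m creep '[[0.4,-0.001,0,0.06,0,0,0],[0.4,-0.001,0,0.12,0,0,0],[0.4,-0.001,0,0.184,0,0,0],[0.4,-0.001,0,0.184,0,0,0],[0.4,-0.001,0,0.184,0,0,0]]'
python3 -m creep '[[0,0,0,0,0,0,0],[0,0,0,0,0,0,0],[0,0,0,0,0,0,0],[0,0,0,0,0,0,0],[0,0,0,0,0,0,0]]'
python3 -m creep '[[0,0,0,0,0,0,0],[0,0,0,0,0,0,0]]'
python3 - <<'E'
from meas import *
go([*piv('B'),.094],yawfor(2.28))
E
```

```text
time_s: 18.85
tcp_pos: [0.5026, -0.2059, 0.0946]
ee_rot: [[-0.995, -0.102, -0.0], [-0.102, 0.995, -0.004], [0.001, -0.004, -1.0]]
wrist_force: [0.7, 0.5, -0.1]
gripper_width: 0.398
time_s: 19.27
tcp_pos: [0.5031, -0.205, 0.0956]
ee_rot: [[-0.995, -0.102, 0.001], [-0.102, 0.995, -0.003], [-0.001, -0.003, -1.0]]
wrist_force: [-1.1, 4.2, 3.2]
gripper_width: 0.181
time_s: 19.43
tcp_pos: [0.5031, -0.2049, 0.0956]
ee_rot: [[-0.995, -0.102, 0.002], [-0.102, 0.995, -0.002], [-0.001, -0.003, -1.0]]
wrist_force: [1.1, 1.3, -2.2]
gripper_width: 0.181
t 19.4333 tcp [ 0.5031 -0.2049  0.0956] yaw 95.8 j6 -79.3 F [ 1.1  1.3 -2.2] w 0.181
row [0.0012, -0.0021, 0.0055] [-0.0005, 0.0008, 0.3124] dist 0.002 deg 56.2
```

```bash
python3 -m creep '[[0,0,0,0,0,0,0.03],[0,0,0,0,0,0,0.065],[0,0,0,0,0,0,0.1],[0,0,0,0,0,0,0.135],[0,0,0,0,0,0,0.165]]'
python3 -m creep '[[0,0,0,0,0,0,0.035],[0,0,0,0,0,0,0.07],[0,0,0,0,0,0,0.11],[0,0,0,0,0,0,0.145],[0,0,0,0,0,0,0.147]]'
python3 -m creep '[[0,0,0,0,0,0,0]]'
python3 - <<'E'
from meas import *
go([*piv('B'),.094],yawfor(2.28))
E
python3 -m creep '[[0.4,0,0,0,0,0,0],[0.4,0,0,0,0,0,0],[0.4,0,0,0,0,0,0],[0.4,0,0,-0.1,0,0,0],[0.4,0,0,-0.24,0,0,0]]'
python3 - <<'E'
from meas import *
go([.525,-.268,.27],80.24)
E
```

```text
time_s: 19.85
tcp_pos: [0.503, -0.2053, 0.0957]
ee_rot: [[-0.913, 0.408, 0.002], [0.408, 0.913, -0.003], [-0.003, -0.002, -1.0]]
wrist_force: [1.0, -2.0, -2.7]
gripper_width: 0.186
time_s: 20.27
tcp_pos: [0.5028, -0.2056, 0.0957]
ee_rot: [[-0.634, 0.774, 0.001], [0.774, 0.634, -0.003], [-0.003, -0.001, -1.0]]
wrist_force: [0.1, -2.4, -1.3]
gripper_width: 0.184
time_s: 20.35
tcp_pos: [0.5028, -0.2056, 0.0956]
ee_rot: [[-0.635, 0.773, 0.001], [0.773, 0.635, -0.003], [-0.003, -0.001, -1.0]]
wrist_force: [0.5, 1.2, -1.4]
gripper_width: 0.182
t 20.35 tcp [ 0.5028 -0.2056  0.0956] yaw 39.4 j6 -135.7 F [ 0.5  1.2 -1.4] w 0.182
row [0.0003, 0.0001, 0.0055] [-0.0003, 0.001, -0.0011] dist 0.002 deg 0.3
time_s: 20.77
tcp_pos: [0.5001, -0.2049, 0.1646]
ee_rot: [[-0.635, 0.772, -0.008], [0.772, 0.635, -0.001], [0.004, -0.007, -1.0]]
wrist_force: [1.1, -0.2, -0.3]
gripper_width: 0.383
t 20.7667 tcp [ 0.5001 -0.2049  0.1646] yaw 39.4 j6 -135.6 F [ 1.1 -0.2 -0.3] w 0.383
row [-0.2138, -0.0721, -0.3518] [-0.0018, -0.0021, -0.2267] dist 0.125 deg 40.8
```

```bash
python3 -m creep '[[0.4,-0.21,-0.072,-0.352,0,0,-0.227],[0.4,-0.21,-0.072,-0.352,0,0,-0.227],[0.4,-0.21,-0.072,-0.352,0,0,-0.227],[0.4,-0.21,-0.072,-0.352,0,0,-0.227],[0.4,-0.21,-0.072,-0.352,0,0,-0.227]]'
python3 - <<'E'
from meas import *
C,im=shot('s2'); straps(C); go([.4417,-.2539,.19],80.24)
E
```

```text
time_s: 21.18
tcp_pos: [0.5255, -0.2684, 0.2729]
ee_rot: [[-0.968, 0.25, -0.001], [0.25, 0.968, -0.003], [0.001, -0.003, -1.0]]
wrist_force: [-0.9, 0.7, -1.3]
gripper_width: 0.398
C 0.89 1288 [ 40.5 -47.1] off [-11.5  10.9] theta 2.33 [array([ 40.1, -46.7]), array([16.4, 72.3]), np.float64(49.9)]
B 0.7 1366 [63.3 48.3] off [11.3 -9.7] theta 2.28 [array([64.6, 47.5]), array([18.6, 71. ]), np.float64(49.2)]
A 0.63 1542 [-39.2  47.6] off [ 12.8 -10.4] theta 2.25 [array([-38.4,  47. ]), array([16.3, 73.7]), np.float64(50.5)]
D 0.62 1762 [-62.8 -47.1] off [-10.8  10.9] theta 2.36 [array([-63.3, -47.2]), array([19.9, 70.2]), np.float64(49.0)]
t 21.3833 tcp [ 0.5241 -0.267   0.2698] yaw 75.1 j6 -93.8 F [-0.2  0.2  0.1] w 0.4
row [0.2745, -0.0279, 0.2679] [-0.0008, -0.0023, -0.0288] dist 0.115 deg 5.2
```

View pics/s2_o.png

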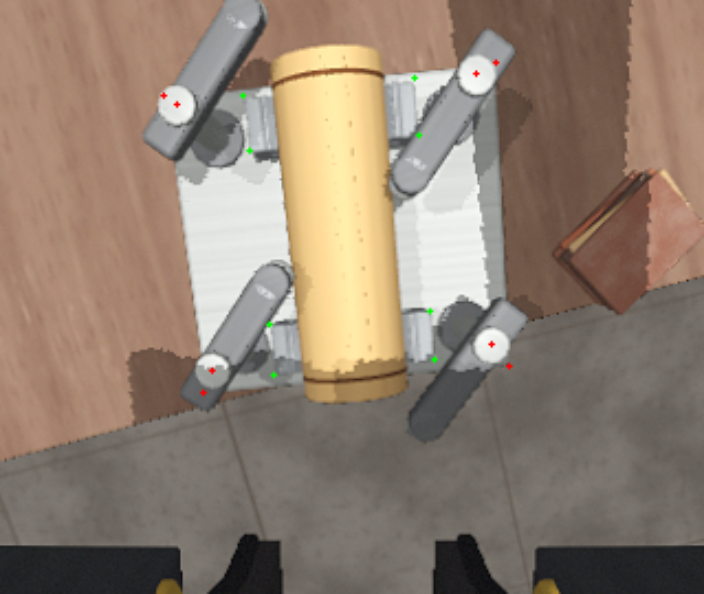

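```bash
python3 -m creep '[[0.4,0,0,0,0,0,-0.22],[0.4,0,0,0,0,0,-0.22],[0.4,0,0,0,0,0,-0.22],[0.4,0,0,0,0,0,-0.22],[0.4,0,0,0,0,0,-0.22]]' | head -1
python3 -m creep '[[0.4,0,0,0,0,0,-0.22],[0.4,0,0,0,0,0,-0.22],[0.4,0,0,0,0,0,-0.22],[0.4,0,0,0,0,0,-0.22],[0.4,0,0,0,0,0,-0.22]]' | head -1
python3 -m creep '[[0.4,0,0,0,0,0,-0.22],[0.4,0,0,0,0,0,-0.22],[0.4,0,0,0,0,0,-0.22],[0.4,0,0,0,0,0,-0.22],[0.4,0,0,0,0,0,-0.22]]'
python3 - <<'E'
from meas import *
go([*piv('C'),.165],yawfor(2.28)+180)
E
```

```text
time_s: 21.8
time_s: 22.22
time_s: 22.63
tcp_pos: [0.5234, -0.2659, 0.2684]
ee_rot: [[0.05, -0.999, -0.011], [-0.999, -0.05, -0.001], [0.0, 0.011, -1.0]]
wrist_force: [-0.3, 0.0, -0.3]
gripper_width: 0.396
t 22.6333 tcp [ 0.5234 -0.2659  0.2684] yaw -177.1 j6 13.9 F [-0.3  0.  -0.3] w 0.396
row [0.1729, 0.1395, 0.346] [0.0033, 0.0011, -0.204] dist 0.123 deg 36.7
```

```bash
python3 -m creep '[[0.4,0.173,0.14,0.345,0,0,-0.204],[0.4,0.173,0.14,0.345,0,0,-0.204],[0.4,0.173,0.14,0.345,0,0,-0.204],[0.4,0.173,0.14,0.345,0,0,-0.204],[0.4,0.173,0.14,0.345,0,0,-0.204]]'
python3 -m creep '[[0.4,0,0,0,0,0,-0.005],[0.4,0,0,0,0,0,-0.005]]'
python3 - <<'E'
from meas import *
go([*piv('C'),.095],yawfor(2.28)+180)
E
```

```text
time_s: 23.05
tcp_pos: [0.4804, -0.3199, 0.162]
ee_rot: [[0.623, -0.782, -0.018], [-0.782, -0.624, 0.002], [-0.012, 0.013, -1.0]]
wrist_force: [0.7, 0.2, 0.4]
gripper_width: 0.398
time_s: 23.22
tcp_pos: [0.4798, -0.3195, 0.1612]
ee_rot: [[0.633, -0.774, -0.02], [-0.774, -0.633, 0.003], [-0.014, 0.013, -1.0]]
wrist_force: [1.0, -1.0, 0.3]
gripper_width: 0.402
t 23.2167 tcp [ 0.4798 -0.3195  0.1612] yaw -140.7 j6 56.6 F [ 1.  -1.   0.3] w 0.402
row [0.0111, -0.0108, 0.2203] [0.0043, 0.0046, -0.0018] dist 0.066 deg 1.2
```

```bash
python3 -m creep '[[0.4,0.011,-0.011,0.06,0.0043,0.0046,0],[0.4,0.011,-0.011,0.12,0.0043,0.0046,0],[0.4,0.011,-0.011,0.18,0.0043,0.0046,0],[0.4,0.011,-0.011,0.22,0.0043,0.0046,0],[0.4,0.011,-0.011,0.22,0.0043,0.0046,0]]'
python3 - <<'E'
from meas import *
go([*piv('C'),.095],yawfor(2.28)+180)
cv2.imwrite('pics/c3.png',r.capture('wrist'))
E
```

```text
time_s: 23.63
tcp_pos: [0.4816, -0.3187, 0.0926]
ee_rot: [[0.63, -0.776, -0.005], [-0.776, -0.63, 0.002], [-0.005, 0.002, -1.0]]
wrist_force: [-0.4, -0.1, -0.2]
gripper_width: 0.399
t 23.6333 tcp [ 0.4816 -0.3187  0.0926] yaw -140.9 j6 56.6 F [-0.4 -0.1 -0.2] w 0.399
row [0.0063, -0.0015, -0.0082] [0.0008, 0.0016, -0.0029] dist 0.003 deg 0.6
```

View pics/c3.png

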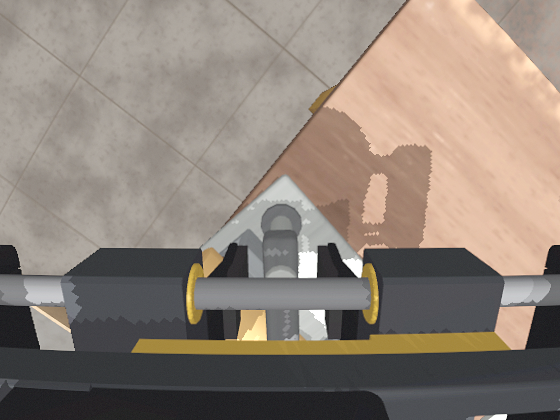

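```bash
python3 -m creep '[[0,0.005,-0.001,-0.006,0,0,0],[0,0.005,-0.001,-0.006,0,0,0],[0,0.005,-0.001,-0.006,0,0,0],[0,0.005,-0.001,-0.006,0,0,0],[0,0.005,-0.001,-0.006,0,0,0]]'
python3 -m creep '[[0,0,0,0,0,0,0],[0,0,0,0,0,0,0]]'
python3 - <<'E'
from meas import *
go([*piv('C'),.095],yawfor(3.13)+180)
E
```

```text
time_s: 24.1
tcp_pos: [0.4841, -0.3206, 0.097]
ee_rot: [[0.632, -0.775, -0.001], [-0.775, -0.632, -0.0], [-0.001, 0.001, -1.0]]
wrist_force: [-1.3, 0.2, 2.0]
gripper_width: 0.182
time_s: 24.27
tcp_pos: [0.4841, -0.3207, 0.097]
ee_rot: [[0.632, -0.775, -0.001], [-0.775, -0.632, -0.0], [-0.0, 0.001, -1.0]]
wrist_force: [1.0, -0.8, -0.5]
gripper_width: 0.182
t 24.2667 tcp [ 0.4841 -0.3207  0.097 ] yaw -140.8 j6 56.7 F [ 1.  -0.8 -0.5] w 0.182
row [-0.004, 0.0008, 0.0068] [0.0004, 0.0, 0.2682] dist 0.002 deg 48.3
```

```bash
python3 -m creep '[[0,-0.002,0,0,0,0,0.03],[0,-0.003,0,0,0,0,0.06],[0,-0.004,0,0,0,0,0.09],[0,-0.004,0,0,0,0,0.12],[0,-0.004,0,0,0,0,0.14]]'
python3 - <<'E'
from meas import *
go([*piv('C'),.097],yawfor(3.13)+180)
E
```

```text
time_s: 24.68
tcp_pos: [0.4834, -0.3209, 0.097]
ee_rot: [[0.238, -0.971, -0.001], [-0.971, -0.238, -0.002], [0.002, 0.001, -1.0]]
wrist_force: [0.3, -5.5, -2.8]
gripper_width: 0.181
t 24.6833 tcp [ 0.4834 -0.3209  0.097 ] yaw -166.2 j6 31.2 F [ 0.3 -5.5 -2.8] w 0.181
row [-0.0035, 0.0003, 0.0001] [0.0003, -0.0006, 0.1271] dist 0.001 deg 22.9
```

```bash
python3 -m creep '[[0,-0.002,0,0,0,0,0.03],[0,-0.002,0,0,0,0,0.06],[0,-0.002,0,0,0,0,0.09],[0,-0.002,0,0,0,0,0.115],[0,-0.002,0,0,0,0,0.127]]'
python3 - <<'E'
from meas import *
go([*piv('C'),.097],yawfor(3.13)+180); print(r.sense()['moment'])
cv2.imwrite('pics/c4.png',r.capture('wrist'))
E
```

```text
time_s: 25.1
tcp_pos: [0.4829, -0.321, 0.0971]
ee_rot: [[-0.161, -0.987, -0.002], [-0.987, 0.161, -0.003], [0.003, 0.001, -1.0]]
wrist_force: [-1.4, -2.5, -0.5]
gripper_width: 0.18
t 25.1 tcp [ 0.4829 -0.321   0.0971] yaw 170.7 j6 8.1 F [-1.4 -2.5 -0.5] w 0.18
row [-0.0037, -0.0003, 0.0002] [0.0004, -0.0009, -0.0009] dist 0.001 deg 0.2
[-0.91964758  0.44578237  0.19023048]
```

View pics/c4.png

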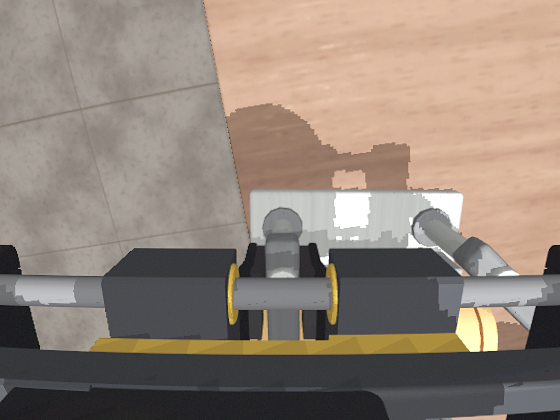

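```bash
python3 -m creep '[[0.4,0,0,0,0,0,0],[0.4,0,0,0,0,0,0],[0.4,0,0,0,0,0,0],[0.4,0,0,-0.1,0,0,0],[0.4,0,0,-0.24,0,0,0]]'
python3 - <<'E'
from meas import *
go([*piv('A'),.165],yawfor(2.28)+180)
E
```

```text
time_s: 25.57
tcp_pos: [0.4805, -0.3193, 0.1654]
ee_rot: [[-0.161, -0.987, -0.011], [-0.987, 0.161, 0.002], [-0.0, 0.011, -1.0]]
wrist_force: [1.4, -0.7, 0.6]
gripper_width: 0.385
t 25.5667 tcp [ 0.4805 -0.3193  0.1654] yaw 170.7 j6 8.2 F [ 1.4 -0.7  0.6] w 0.385
row [-0.3891, 0.3344, 0.005] [0.0033, 0.0015, -0.2715] dist 0.154 deg 48.9
```

```bash
python3 -m creep '[[0.4,-0.389,0.334,0,0.003,0.0015,-0.27],[0.4,-0.389,0.334,0,0.003,0.0015,-0.27],[0.4,-0.389,0.334,0,0.003,0.0015,-0.27],[0.4,-0.389,0.334,0,0.003,0.0015,-0.27],[0.4,-0.389,0.334,0,0.003,0.0015,-0.27]]'
python3 - <<'E'
from meas import *
go([*piv('A'),.15],yawfor(2.28)+180)
E
```

```text
time_s: 25.98
tcp_pos: [0.3963, -0.1846, 0.1664]
ee_rot: [[0.455, -0.89, -0.003], [-0.89, -0.455, 0.001], [-0.002, 0.002, -1.0]]
wrist_force: [0.7, -0.1, 0.5]
gripper_width: 0.405
t 25.9833 tcp [ 0.3963 -0.1846  0.1664] yaw -152.9 j6 30.7 F [ 0.7 -0.1  0.5] w 0.405
row [0.0161, -0.0069, 0.0547] [0.0005, 0.0008, -0.0696] dist 0.017 deg 12.5
```

```bash
python3 -m creep '[[0.4,0.016,-0.007,0,0,0,-0.07],[0.4,0.016,-0.007,0,0,0,-0.07],[0.4,0.016,-0.007,0.055,0,0,-0.07],[0.4,0.016,-0.007,0.055,0,0,-0.07]]'
python3 - <<'E'
from meas import *
for i in range(2): im=r.capture('wrist')
cv2.imwrite('pics/a2.png',im)
go([*piv('A'),.095],yawfor(2.28)+180)
E
```

```text
time_s: 26.32
tcp_pos: [0.3989, -0.1871, 0.1483]
ee_rot: [[0.638, -0.77, -0.006], [-0.77, -0.638, 0.003], [-0.006, 0.003, -1.0]]
wrist_force: [-0.7, -0.9, -0.6]
gripper_width: 0.4
t 26.4167 tcp [ 0.4    -0.1877  0.1498] yaw -140.3 j6 43.7 F [ 0.3 -0.5 -0.2] w 0.4
row [0.0019, -0.0007, 0.1826] [0.0007, 0.0012, 0.0004] dist 0.055 deg 0.3
```

View pics/a2.png

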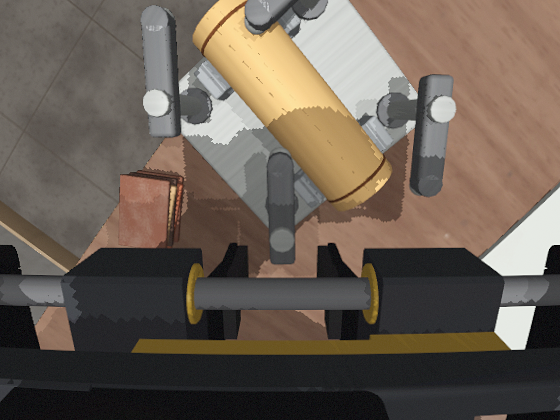

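```bash
python3 -m creep '[[0.4,0.002,0,0.06,0,0,0],[0.4,0.002,0,0.12,0,0,0],[0.4,0.002,0,0.182,0,0,0],[0.4,0.002,0,0.182,0,0,0],[0.4,0.002,0,0.182,0,0,0]]'
python3 -m creep '[[0,0,0,0,0,0,0],[0,0,0,0,0,0,0],[0,0,0,0,0,0,0],[0,0,0,0,0,0,0],[0,0,0,0,0,0,0]]'
python3 -m creep '[[0,0,0,0,0,0,0],[0,0,0,0,0,0,0]]'
python3 - <<'E'
from meas import *
go([*piv('A'),.096],yawfor(3.13)+180)
E
```

```text
time_s: 26.83
tcp_pos: [0.4001, -0.1882, 0.0953]
ee_rot: [[0.639, -0.769, -0.005], [-0.769, -0.639, 0.001], [-0.004, 0.003, -1.0]]
wrist_force: [0.3, -0.7, 0.8]
gripper_width: 0.398
time_s: 27.25
tcp_pos: [0.4005, -0.1885, 0.0962]
ee_rot: [[0.639, -0.769, -0.004], [-0.769, -0.639, 0.0], [-0.003, 0.003, -1.0]]
wrist_force: [-1.3, -1.4, 4.3]
gripper_width: 0.178
time_s: 27.42
tcp_pos: [0.4004, -0.1885, 0.0962]
ee_rot: [[0.64, -0.769, -0.004], [-0.769, -0.64, 0.0], [-0.003, 0.003, -1.0]]
wrist_force: [0.2, -1.0, -1.2]
gripper_width: 0.182
t 27.4167 tcp [ 0.4004 -0.1885  0.0962] yaw -140.2 j6 43.8 F [ 0.2 -1.  -1.2] w 0.182
row [-0.0017, -0.001, 0.0006] [0.0013, 0.0005, 0.2714] dist 0.001 deg 48.9
```

```bash
python3 -m creep '[[0,0,0,0,0,0,0.03],[0,0,0,0,0,0,0.06],[0,0,0,0,0,0,0.09],[0,0,0,0,0,0,0.12],[0,0,0,0,0,0,0.14]]'
python3 -m creep '[[0,0,0,0,0,0,0.03],[0,0,0,0,0,0,0.06],[0,0,0,0,0,0,0.09],[0,0,0,0,0,0,0.12],[0,0,0,0,0,0,0.131]]'
python3 - <<'E'
from meas import *
go([*piv('A'),.096],yawfor(3.13)+180); print(r.sense()['moment'])
E
python3 -m creep '[[0.4,0,0,0,0,0,0],[0.4,0,0,0,0,0,0],[0.4,0,0,0,0,0,0],[0.4,0,0,-0.1,0,0,0],[0.4,0,0,-0.24,0,0,0]]'
python3 - <<'E'
from meas import *
go([*piv('D'),.165],yawfor(2.28)+180)
E
```

```text
time_s: 27.83
tcp_pos: [0.4001, -0.1887, 0.0962]
ee_rot: [[0.248, -0.969, -0.005], [-0.969, -0.248, 0.0], [-0.001, 0.005, -1.0]]
wrist_force: [-1.1, -2.2, 0.4]
gripper_width: 0.182
time_s: 28.25
tcp_pos: [0.3996, -0.1887, 0.0962]
ee_rot: [[-0.163, -0.987, -0.006], [-0.987, 0.163, 0.0], [0.001, 0.006, -1.0]]
wrist_force: [-1.5, -0.9, 0.4]
gripper_width: 0.179
t 28.25 tcp [ 0.3996 -0.1887  0.0962] yaw 170.6 j6 -5.4 F [-1.5 -0.9  0.4] w 0.179
row [-0.003, -0.0017, 0.0006] [0.002, -0.0003, -0.0017] dist 0.001 deg 0.5
[-0.2123077   0.37963698  0.25029882]
time_s: 28.67
tcp_pos: [0.3974, -0.1882, 0.1656]
ee_rot: [[-0.164, -0.986, -0.016], [-0.987, 0.164, 0.002], [0.001, 0.016, -1.0]]
wrist_force: [2.1, 0.5, -0.2]
gripper_width: 0.385
t 28.6667 tcp [ 0.3974 -0.1882  0.1656] yaw 170.6 j6 -5.3 F [ 2.1  0.5 -0.2] w 0.385
row [0.3842, -0.007, 0.0022] [0.0049, 0.0019, -0.2724] dist 0.115 deg 49.0
```

```bash
python3 -m creep '[[0.4,0.384,-0.007,0,0.003,0.0015,-0.27],[0.4,0.384,-0.007,0,0.003,0.0015,-0.27],[0.4,0.384,-0.007,0,0.003,0.0015,-0.27],[0.4,0.384,-0.007,0,0.003,0.0015,-0.27],[0.4,0.384,-0.007,0,0.003,0.0015,-0.27]]'
python3 - <<'E'
from meas import *
go([*piv('D'),.15],yawfor(2.28)+180)
E
```

```text
time_s: 29.08
tcp_pos: [0.3802, -0.3044, 0.1654]
ee_rot: [[0.39, -0.921, -0.006], [-0.921, -0.39, -0.0], [-0.002, 0.006, -1.0]]
wrist_force: [-0.5, -0.1, 0.4]
gripper_width: 0.401
t 29.0833 tcp [ 0.3802 -0.3044  0.1654] yaw -157.0 j6 42.3 F [-0.5 -0.1  0.4] w 0.401
row [-0.0059, -0.0044, 0.0513] [0.0017, 0.0009, -0.0925] dist 0.016 deg 16.6
```

```bash
python3 -m creep '[[0.4,-0.006,-0.004,0,0.0017,0.001,-0.092],[0.4,-0.006,-0.004,0,0.0017,0.001,-0.092],[0.4,-0.006,-0.004,0.05,0.0017,0.001,-0.092],[0.4,-0.006,-0.004,0.05,0.0017,0.001,-0.092]]'
python3 - <<'E'
from meas import *
for i in range(2): im=r.capture('wrist')
cv2.imwrite('pics/d2.png',im)
go([*piv('D'),.095],yawfor(2.28)+180)
E
```

```text
time_s: 29.42
tcp_pos: [0.3791, -0.3015, 0.1485]
ee_rot: [[0.636, -0.771, -0.003], [-0.771, -0.636, 0.002], [-0.004, 0.001, -1.0]]
wrist_force: [-0.6, 0.0, -0.5]
gripper_width: 0.402
t 29.5167 tcp [ 0.3802 -0.3021  0.1501] yaw -140.5 j6 58.7 F [ 0.9 -0.5  0.9] w 0.402
row [0.0015, -0.0011, 0.1837] [0.0003, 0.0003, -0.0008] dist 0.055 deg 0.2
```

View pics/d2.png

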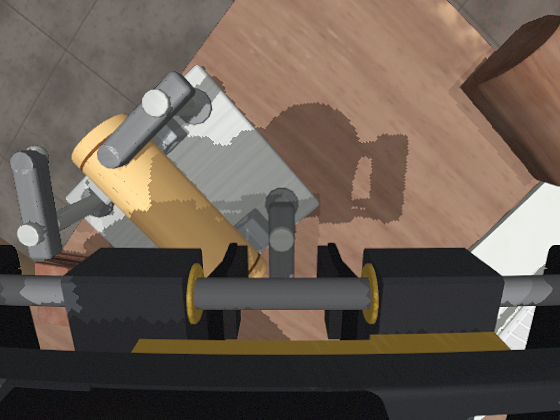

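```bash
python3 -m creep '[[0.4,0.0015,-0.001,0.06,0,0,0],[0.4,0.0015,-0.001,0.12,0,0,0],[0.4,0.0015,-0.001,0.182,0,0,0],[0.4,0.0015,-0.001,0.182,0,0,0],[0.4,0.0015,-0.001,0.182,0,0,0]]'
python3 -m creep '[[0,0,0,0,0,0,0],[0,0,0,0,0,0,0],[0,0,0,0,0,0,0],[0,0,0,0,0,0,0],[0,0,0,0,0,0,0]]'
python3 -m creep '[[0,0,0,0,0,0,0],[0,0,0,0,0,0,0]]'
python3 - <<'E'
from meas import *
go([*piv('D'),.096],yawfor(3.13)+180)
E
```

```text
time_s: 29.93
tcp_pos: [0.3806, -0.3023, 0.0955]
ee_rot: [[0.636, -0.772, -0.003], [-0.772, -0.636, 0.0], [-0.002, 0.002, -1.0]]
wrist_force: [0.6, 0.5, 0.2]
gripper_width: 0.405
time_s: 30.35
tcp_pos: [0.3809, -0.3026, 0.0965]
ee_rot: [[0.636, -0.772, -0.002], [-0.772, -0.636, -0.001], [-0.001, 0.002, -1.0]]
wrist_force: [-0.4, -0.0, 3.8]
gripper_width: 0.18
time_s: 30.52
tcp_pos: [0.3809, -0.3027, 0.0965]
ee_rot: [[0.636, -0.772, -0.001], [-0.772, -0.636, -0.001], [-0.0, 0.001, -1.0]]
wrist_force: [-0.1, -0.5, 0.7]
gripper_width: 0.176
t 30.5167 tcp [ 0.3809 -0.3027  0.0965] yaw -140.5 j6 58.7 F [-0.1 -0.5  0.7] w 0.176
row [-0.0017, -0.0002, 0.0016] [0.0004, -0.0001, 0.2698] dist 0.001 deg 48.6
```

```bash
python3 -m creep '[[0,0,0,0,0,0,0.03],[0,0,0,0,0,0,0.06],[0,0,0,0,0,0,0.09],[0,0,0,0,0,0,0.12],[0,0,0,0,0,0,0.14]]'
python3 -m creep '[[0,0,0,0,0,0,0.03],[0,0,0,0,0,0,0.06],[0,0,0,0,0,0,0.09],[0,0,0,0,0,0,0.12],[0,0,0,0,0,0,0.13]]'
python3 - <<'E'
from meas import *
go([*piv('D'),.096],yawfor(3.13)+180); print(r.sense()['moment'])
E
python3 -m creep '[[0.4,0,0,0,0,0,0],[0.4,0,0,0,0,0,0],[0.4,0,0,0,0,0,0],[0.4,0,0,-0.1,0,0,0],[0.4,0,0,-0.24,0,0,0]]'
python3 - <<'E'
from meas import *
go([*piv('B'),.165],yawfor(2.28)+180)
E
```

```text
time_s: 30.93
tcp_pos: [0.3807, -0.3028, 0.0965]
ee_rot: [[0.243, -0.97, -0.002], [-0.97, -0.243, -0.001], [0.0, 0.002, -1.0]]
wrist_force: [-0.5, -1.5, -0.3]
gripper_width: 0.181
time_s: 31.35
tcp_pos: [0.3804, -0.3028, 0.0965]
ee_rot: [[-0.165, -0.986, -0.003], [-0.986, 0.165, -0.001], [0.001, 0.002, -1.0]]
wrist_force: [-1.0, -1.2, 0.4]
gripper_width: 0.181
t 31.35 tcp [ 0.3804 -0.3028  0.0965] yaw 170.5 j6 9.7 F [-1.  -1.2  0.4] w 0.181
row [-0.0018, -0.0004, 0.0016] [0.0008, -0.0004, -0.0021] dist 0.001 deg 0.4
[-0.18815449  0.28559252  0.22956287]
time_s: 31.77
tcp_pos: [0.3781, -0.3015, 0.1656]
ee_rot: [[-0.165, -0.986, -0.012], [-0.986, 0.165, 0.003], [-0.001, 0.012, -1.0]]
wrist_force: [1.9, -1.1, -0.2]
gripper_width: 0.386
t 31.7667 tcp [ 0.3781 -0.3015  0.1656] yaw 170.5 j6 9.7 F [ 1.9 -1.1 -0.2] w 0.386
row [-0.3837, -0.3572, -0.0019] [0.0034, 0.0021, -0.2727] dist 0.157 deg 49.1
```

```bash
python3 -m creep '[[0.4,-0.384,-0.357,0,0.003,0.002,-0.27],[0.4,-0.384,-0.357,0,0.003,0.002,-0.27],[0.4,-0.384,-0.357,0,0.003,0.002,-0.27],[0.4,-0.384,-0.357,0,0.003,0.002,-0.27],[0.4,-0.384,-0.357,0,0.003,0.002,-0.27]]'
python3 - <<'E'
from meas import *
go([*piv('B'),.15],yawfor(2.28)+180)
E
```

```text
time_s: 32.18
tcp_pos: [0.5072, -0.2027, 0.1644]
ee_rot: [[0.454, -0.891, 0.001], [-0.891, -0.454, -0.001], [0.001, -0.001, -1.0]]
wrist_force: [0.4, -0.8, -0.3]
gripper_width: 0.4
t 32.1833 tcp [ 0.5072 -0.2027  0.1644] yaw -153.0 j6 31.7 F [ 0.4 -0.8 -0.3] w 0.4
row [0.0018, 0.0177, 0.0481] [-0.0002, -0.0005, -0.07] dist 0.015 deg 12.6
```

```bash
python3 -m creep '[[0.4,0.002,0.0175,0,0,0,-0.07],[0.4,0.002,0.0175,0,0,0,-0.07],[0.4,0.002,0.0175,0.048,0,0,-0.07],[0.4,0.002,0.0175,0.048,0,0,-0.07]]'
python3 - <<'E'
from meas import *
for i in range(2): im=r.capture('wrist')
cv2.imwrite('pics/b2.png',im)
go([*piv('B'),.095],yawfor(2.28)+180)
E
```

```text
time_s: 32.52
tcp_pos: [0.5015, -0.205, 0.148]
ee_rot: [[0.637, -0.77, -0.003], [-0.77, -0.637, 0.001], [-0.002, 0.002, -1.0]]
wrist_force: [-1.0, 0.5, -0.6]
gripper_width: 0.401
t 32.6167 tcp [ 0.5025 -0.2056  0.1497] yaw -140.4 j6 44.7 F [-0.  -0.7 -0.4] w 0.399
row [0.0005, -0.0009, 0.1824] [0.0002, -0.0002, 0.0] dist 0.055 deg 0.0
```

View pics/b2.png

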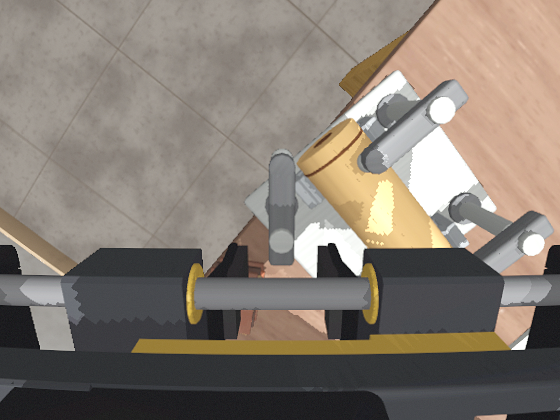

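C (nose at (375,160)) is square across the roller and B (nut at (282,240)) is centred between the fingers.

```bash
python3 -m creep '[[0.4,0.0005,-0.001,0.06,0,0,0],[0.4,0.0005,-0.001,0.12,0,0,0],[0.4,0.0005,-0.001,0.182,0,0,0],[0.4,0.0005,-0.001,0.182,0,0,0],[0.4,0.0005,-0.001,0.182,0,0,0]]'
python3 -m creep '[[0,0,0,0,0,0,0],[0,0,0,0,0,0,0],[0,0,0,0,0,0,0],[0,0,0,0,0,0,0],[0,0,0,0,0,0,0]]'
python3 -m creep '[[0,0,0,0,0,0,0],[0,0,0,0,0,0,0]]'
python3 - <<'E'
from meas import *
go([*piv('B'),.096],yawfor(3.13)+180)
E
```

```text
time_s: 33.03
tcp_pos: [0.5026, -0.2057, 0.0951]
ee_rot: [[0.638, -0.77, -0.002], [-0.77, -0.638, -0.001], [-0.0, 0.002, -1.0]]
wrist_force: [-0.1, 0.1, 0.4]
gripper_width: 0.399
time_s: 33.45
tcp_pos: [0.503, -0.2059, 0.0961]
ee_rot: [[0.638, -0.77, -0.0], [-0.77, -0.638, -0.001], [0.001, 0.001, -1.0]]
wrist_force: [-0.6, -0.3, 3.1]
gripper_width: 0.178
time_s: 33.62
tcp_pos: [0.503, -0.2059, 0.0961]
ee_rot: [[0.637, -0.771, 0.0], [-0.771, -0.637, -0.001], [0.001, 0.001, -1.0]]
wrist_force: [0.2, -0.1, -0.8]
gripper_width: 0.183
t 33.6167 tcp [ 0.503  -0.2059  0.0961] yaw -140.4 j6 44.6 F [ 0.2 -0.1 -0.8] w 0.183
row [-0.0014, -0.0002, 0.0003] [0.0001, -0.0004, 0.2705] dist 0.0 deg 48.7
```

```bash
python3 -m creep '[[0,0,0,0,0,0,0.03],[0,0,0,0,0,0,0.06],[0,0,0,0,0,0,0.09],[0,0,0,0,0,0,0.12],[0,0,0,0,0,0,0.14]]'
python3 -m creep '[[0,0,0,0,0,0,0.03],[0,0,0,0,0,0,0.06],[0,0,0,0,0,0,0.09],[0,0,0,0,0,0,0.12],[0,0,0,0,0,0,0.13]]'
python3 - <<'E'
from meas import *
go([*piv('B'),.096],yawfor(3.13)+180); print(r.sense()['moment'])
E
python3 -m creep '[[0.4,0,0,0,0,0,0],[0.4,0,0,0,0,0,0],[0.4,0,0,0,0,0,0],[0.4,0,0,-0.1,0,0,0],[0.4,0,0,-0.24,0,0,0]]'
python3 - <<'E'
from meas import *
go([.35,-.235,.27],260.24)
E
```

```text
time_s: 34.03
tcp_pos: [0.5026, -0.2061, 0.0961]
ee_rot: [[0.246, -0.969, -0.001], [-0.969, -0.246, -0.002], [0.001, 0.002, -1.0]]
wrist_force: [-1.1, -1.7, 0.8]
gripper_width: 0.182
time_s: 34.45
tcp_pos: [0.5021, -0.2062, 0.0961]
ee_rot: [[-0.162, -0.987, -0.002], [-0.987, 0.162, -0.002], [0.002, 0.002, -1.0]]
wrist_force: [-1.2, -0.5, 0.1]
gripper_width: 0.182
t 34.45 tcp [ 0.5021 -0.2062  0.0961] yaw 170.7 j6 -4.3 F [-1.2 -0.5  0.1] w 0.182
row [-0.0023, -0.0018, 0.0003] [0.0006, -0.0007, -0.0012] dist 0.001 deg 0.3
[-0.07359964  0.32952829  0.22248972]
time_s: 34.87
tcp_pos: [0.4996, -0.2054, 0.1647]
ee_rot: [[-0.162, -0.987, -0.012], [-0.987, 0.162, -0.0], [0.002, 0.012, -1.0]]
wrist_force: [1.0, -0.7, -0.8]
gripper_width: 0.386
t 34.8667 tcp [ 0.4996 -0.2054  0.1647] yaw 170.7 j6 -4.3 F [ 1.  -0.7 -0.8] w 0.386
row [0.1787, 0.4803, -0.3447] [0.0035, 0.0025, -0.4975] dist 0.185 deg 89.6
```

```bash
python3 -m creep '[[0.4,0,0,-0.1,0,0,0],[0.4,-0.075,0.165,-0.35,0.003,0.002,0],[0.4,-0.075,0.165,-0.35,0.003,0.002,0],[0.4,-0.075,0.165,-0.35,0.003,0.002,0],[0.4,-0.075,0.165,-0.35,0.003,0.002,0]]'
python3 - <<'E'
from meas import *
C,im=shot('f1'); straps(C); print(r.sense()['time_s'])
for i in range(1): cv2.imwrite('pics/f1s.png',r.capture('side'))
for n in('tiles','paddle'):
  r.capture('top')
  for o in r.outline_of('top',n)[:2]:
    ys,xs=np.nonzero(o['pixels']); print(n,o['score'],plane(cam('top'),np.c_[xs,ys],.02 if n=='tiles' else .01).mean(0).round(4))
E
```

```text
time_s: 35.28
tcp_pos: [0.4561, -0.1748, 0.274]
ee_rot: [[-0.16, -0.987, 0.004], [-0.987, 0.16, -0.008], [0.008, -0.005, -1.0]]
wrist_force: [0.1, -0.0, -1.1]
gripper_width: 0.4
A 0.97 1357 [-50.8  41.2] off [  1.2 -16.8] theta 3.07 [array([-50.6,  41.2]), array([17.9, 71.8]), np.float64(3.0)]
C 0.63 1701 [ 51.8 -41.5] off [-0.2 16.5] theta 3.13 [array([ 51.9, -40.8]), array([18.7, 72.9]), np.float64(0.2)]
B 0.58 1348 [51.5 41.2] off [ -0.5 -16.8] theta 3.17 [array([51.3, 41.5]), array([18.3, 70.5]), np.float64(1.1)]
35.4833
tiles 0.69 [ 0.4717 -0.1086  0.02  ]
paddle 0.69 [0.3929 0.2769 0.01  ]
```

View pics/f1_o.png

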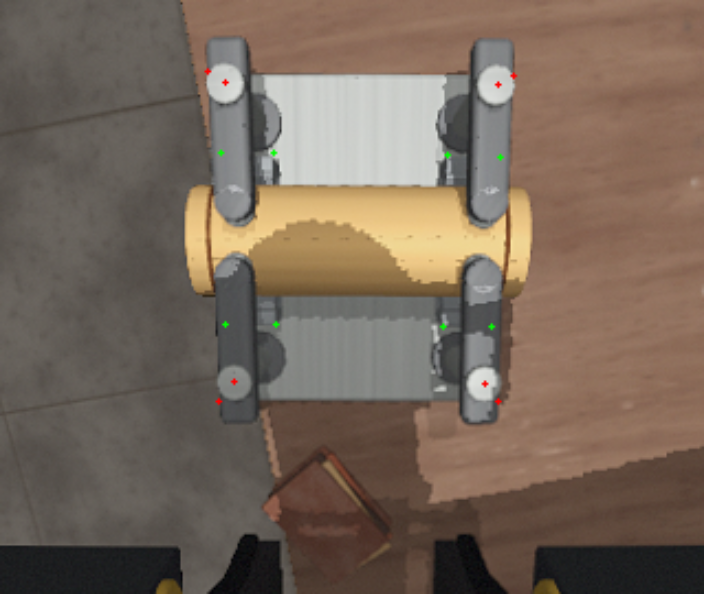

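```bash
python3 -c "
from station import r
print(r.finish_job(), r.sense()['time_s'])"
```

```text
the job is handed in; nothing more can be done
the job is handed in; nothing more can be done
```

I laid the roller in both V cradles, let go, and clamped it with the four straps. The job is handed in at about 36 s of the 72 s allowed; no verdict is reported.

- **Order:** In the first pass I turned C, A, D and then B to about 2.28 rad. The second pass took the same order, on to about 3.13 rad each.
- **Straps:** My last wrist picture showed all four square across the roller. The network measured A at 3.07, B at 3.17 and C at 3.13 rad. It did not report D, so D rests on that picture and the grip's final angle of about 3.14 rad. I aimed just short of the 3.14 rad stop and did not feel for hard contact with it.
- **Roller:** After I let go, its visible end and sides matched the predicted seat position to within about a pixel. In the last picture it still lay in both Vs, but I did not measure it again.
- **Bystanders:** The paddle's position read about 2 mm from its first reading. The tiles read about 11 mm off in the top picture, which disagrees with my never having touched them. I put that down to the arm partly hiding them there but did not check. It is inside the 25 mm limit.

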